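# Fit the spacer sleeves on two bicycle cranksets

### The arm

A 6-joint arm with a two-finger parallel gripper is mounted at the origin on the work surface. World frame = base frame: x ahead of the robot, y to its left, z up, the work surface at z = 0. Lengths are in mm, angles in rad, forces in N, time in s.
With the tool pointing down it reaches from about 300 to 775 mm from the base axis. Payload 14.6 kg.
Tool frame: the origin (TCP) lies at the very end of the fingers, on their centre line; the grasp point (between the pads) lies 19 mm behind it; z points along the fingers, y is the line along which they close (so a half turn about z gives the same grasp; the last joint's range is limited). The gripper opens to 94 mm and grips with 3 to 60 N. Pads are 16 mm wide; open, the fingers measure 119 mm over their backs; the gripper's body (75 mm by 177 mm) begins 78 mm behind the grasp point.
Start: joints at [1.239, 0.3, 1.521, -0, 1.321, -0.067], TCP at [143.942, 530.82, 205.446] pointing down, gripper open.
Joint ranges: [-3.03, 3.03], [-0.79, 2.21], [0.23, 2.52], [-1.04, 4.18], [0, 3.07], [-2.55, 2.55]. Speed limits (rad/s): [2.22, 2.22, 2.57, 3.14, 3.14, 3.14].

### API

Orientations are given as [roll, pitch, yaw] about the fixed x, y, z axes, in that order (R = Rz(yaw) Ry(pitch) Rx(roll)).
In Python, from cell import manip gives the robot as it stands. The module is installed in compiled form; this text tells all that it offers.
- The arm moves only by the shell command python3 -m inch 'ROWS' [FORCE]. ROWS is JSON, a list of rows, each an object of numbers: "gripper": the opening, from 0 (shut) to 1 (fully open); "dx", "dy", "dz": the shift along the world's x, y, z in m; "wx", "wy", "wz": the turn, a rotation vector about the world's x, y, z in degrees. A call has exactly 5 rows; each row is the pose to reach, as a shift and turn from the pose commanded when the call began; what a row does not reach only later rows make up. A row lasts 1/12 s, in which the tool goes at most 41.7 mm and 7.16 degrees, less where a joint would pass 70% of its speed; a pose out of reach is approached as far as the arm can. A call with a gripper value outside its range is refused whole. The fingers move at their own pace and stop on an object; FORCE is the grip in N (left out, the last holds). Time passes only in rows, so rows that repeat a pose let the fingers close, or fill a call up. It gives the time, the measured TCP pose, the force, the opening and the grip force at its end, in the units of the state.
- manip.read_state(): the state, without advancing time (a new reading comes with each control period).
- manip.camera(name): name is "scene" or "side" or "wrist"; returns the picture (420x560x3 uint8, blue, green, red); there is no depth.
- manip.camera_info(name): a dict with "camera_matrix" (3x3 intrinsics, pixels), "R" (3x3) and "t" (3): a world point X has camera coordinates R X + t; the wrist camera has in their place "tool_from_camera" (4x4, takes a point from camera to tool coordinates, whose origin is the TCP and whose axes are the flange's). Camera axes: x right, y down, z forward; pixel columns grow to the right and rows downward; lengths in mm; the calibration is good to about 2 mm. A picture is of the moment at which its call begins: read the wrist's pose just before it. camera_info takes no time and is no camera call.
- manip.sign_off(): hands the job in; it is judged then, once.
The state is a dict: "clock": time; "joints": joint angles; "qd": joint speeds; "effort": joint torques, N m; "eef_pos": TCP position; "eef_rot": TCP orientation; "wrist_force": force on the tool from outside, world axes, zero at the start; "moment": the same for the moment, N m; "finger_gap": finger opening in mm; "finger_force": force on a finger pad.
Only numpy, scipy, OpenCV 4.12 (cv2) and the standard library are available. Lean on these libraries where they do the work, as an engineer would, in place of code of your own. Each camera call takes 0.05 s, during which the arm holds its last target. There are 200 camera calls.

### The job

Get both cranksets ready for storage: first lift the black protective caps off the two upright spindles and set both down in the parts tray, then slide every spacer sleeve that is on the bench over the spindle it is made for (wide ones on the thick spindle, slim ones on the thin one) so that they lie flat at its foot, stacked if there are two. Then put each cap back on its own spindle, fully home, and leave the other things on the bench alone.

Things in the scene. Friction and masses are not known exactly. Their poses are not given: they have to be found in the camera images.
- wide_crank_seat (a point): Bicycle crankset lying fixed on a low wooden cradle, chainring flat (140 mm across, its top 34 mm above the bench), crank arm reaching 190 mm along this point's +x. Its bare aluminium spindle, 30 mm in diameter, stands upright (+z) from the 62 mm wide boss. This point is on the spindle axis at the foot of the spindle, on the flat boss top 46 mm above the bench, where the first sleeve rests. The spindle is 100 mm tall above this point; its top 8 mm taper by 4 mm in radius.
- wide_cap_mid (a point): Centre (half-way up) of the loose black plastic protective cap of the 30 mm spindle: a round cup upside down, 46 mm across, 34 mm tall, closed flat top 10 mm thick, bore 34 mm wide and 24 mm deep, open below. At the start it sits on its spindle; fully home, the inside of its top rests on the spindle's end, its centre 93 mm above the foot of the spindle. z is its axis.
- wide_sleeve1_mid (a point): Centre (half-way up) of a plain steel spacer sleeve for the 30 mm spindle: a ring 52 mm across outside, bore 34 mm, 36 mm tall, standing upright on the bench at the start. It has 4 mm of play in diameter on its spindle and slides down by itself when let go on it. z is its axis. Always present.
- wide_sleeve2_mid (a point): Centre (half-way up) of a plain steel spacer sleeve for the 30 mm spindle: a ring 52 mm across outside, bore 34 mm, 36 mm tall, standing upright on the bench at the start. It has 4 mm of play in diameter on its spindle and slides down by itself when let go on it. z is its axis. May be absent.
- slim_crank_seat (a point): Bicycle crankset lying fixed on a low wooden cradle, chainring flat (140 mm across, its top 34 mm above the bench), crank arm reaching 190 mm along this point's +x. Its bare aluminium spindle, 24 mm in diameter, stands upright (+z) from the 62 mm wide boss. This point is on the spindle axis at the foot of the spindle, on the flat boss top 46 mm above the bench, where the first sleeve rests. The spindle is 100 mm tall above this point; its top 8 mm taper by 4 mm in radius.
- slim_cap_mid (a point): Centre (half-way up) of the loose black plastic protective cap of the 24 mm spindle: a round cup upside down, 36 mm across, 34 mm tall, closed flat top 10 mm thick, bore 28 mm wide and 24 mm deep, open below. At the start it sits on its spindle; fully home, the inside of its top rests on the spindle's end, its centre 93 mm above the foot of the spindle. z is its axis.
- slim_sleeve1_mid (a point): Centre (half-way up) of a plain steel spacer sleeve for the 24 mm spindle: a ring 40 mm across outside, bore 28 mm, 36 mm tall, standing upright on the bench at the start. It has 4 mm of play in diameter on its spindle and slides down by itself when let go on it. z is its axis. Always present.
- slim_sleeve2_mid (a point): Centre (half-way up) of a plain steel spacer sleeve for the 24 mm spindle: a ring 40 mm across outside, bore 28 mm, 36 mm tall, standing upright on the bench at the start. It has 4 mm of play in diameter on its spindle and slides down by itself when let go on it. z is its axis. May be absent.
- tray: Fixed shallow parts tray 180 mm (its x) by 110 mm (its y), floor 4 mm thick, rim 10 mm high. Origin at the centre of its underside, on the bench.
- screwdriver_pt (a point): Screwdriver, 170 mm long, lying along its x; a bystander to be left alone. The point is on the tool, about the middle of its length.
- wrench_pt (a point): Spanner, 180 mm long, lying along its x; a bystander to be left alone. The point is on the tool, about the middle of its length.
- brush_pt (a point): Cleaning brush, 170 mm long, lying along its x; a bystander to be left alone. The point is on the tool, about the middle of its length.
- grease_jar_pt (a point): Grease jar, 68 mm across, 70 mm tall, standing; a bystander to be left alone. The point lies 10 mm above the bench at its origin (middle).
- oil_bottle_pt (a point): Oil bottle, 54 mm across, 140 mm tall, standing; a bystander to be left alone. The point lies 10 mm above the bench at its origin (middle).
- spare_ring_pt (a point): Spare chainring, flat steel ring 122 mm across, 5 mm thick; a bystander to be left alone. The point lies 10 mm above the bench at its origin (middle).
Things that resemble listed ones, but are neither listed nor needed, are in the scene too. Leave any blue look-alike of the part that bears slim_sleeve2_mid alone.

How it is judged:
By the outcome, as a careful person would: the job done as asked, in the order asked, and still so for the second after the job is handed in, with the robot touching nothing.
Of wide_sleeve2, slim_sleeve2 only 1 to 2 are there at a start; the rules pass over those that are not, and their reading is None.
At some moment in a run one of wide_sleeve1, wide_sleeve2, slim_sleeve1, slim_sleeve2 may be knocked a few centimetres aside while the robot is not near it.
It also fails if it takes over 210 s, if anything falls off the work surface, if the arm or the gripper's body presses on something with over 40 N, if the wrist force passes 120 N, or if a joint passes its speed limit or range.

## Working session

There is one attempt and no reset: what is moved stays moved. The work goes in short steps, Python scripts to look and compute and a shell command to move; the robot and the scene stay as the last step left them, time stands still between calls to the robot, and variables do not carry over. Pictures are saved under pics/ and viewed, at most 16 in all, crops included, and the job is handed in when it is done.

```bash
mkdir -p pics; cat > h.py <<'E'
import numpy as np, cv2
from cell import manip
from scipy.spatial.transform import Rotation as Ro
def snap(n,f):
    s=manip.read_state(); im=manip.camera(n); cv2.imwrite('pics/'+f+'.png',im); return s,im
def cam(n,s=None):
    i=manip.camera_info(n); K=np.array(i['camera_matrix'])
    if n!='wrist': R=np.array(i['R']);t=np.array(i['t']); return K,R,t
    T=np.array(i['tool_from_camera']); W=np.eye(4); W[:3,:3]=Ro.from_euler('xyz',s['eef_rot']).as_matrix(); W[:3,3]=s['eef_pos']
    M=np.linalg.inv(W@T); return K,M[:3,:3],M[:3,3]
def ray(c,uv,z):
    K,R,t=c; d=R.T@np.linalg.inv(K)@np.array([*uv,1.]); o=-R.T@t; return (o+d*(z-o[2])/d[2]).round(1)
def proj(c,X):
    K,R,t=c; p=K@(R@np.array(X,float)+t); return (p[:2]/p[2]).round(1)
E
python3 - <<'E'
from h import *
a=snap('scene','s0');b=snap('side','d0');w=snap('wrist','w0')
print(a[0])
for n in('scene','side'):
    K,R,t=cam(n); print(n,-R.T@t,R[2],K[0])
print(manip.camera_info('wrist'))
E
```

```text
{'clock': 0.0, 'joints': array([ 1.23942121e+00,  3.00481270e-01,  1.52158834e+00, -1.94687344e-05,
        1.32070922e+00, -6.65856675e-02]), 'qd': array([-1.76289704e-04,  7.14574791e-04, -1.02472857e-03, -5.61171085e-04,
        4.61086313e-05, -2.47940059e-05]), 'effort': array([ 2.98172645e-04, -5.31803012e+01, -3.52734768e+01,  7.08395010e-02,
        2.43634649e-02, -7.12231008e-05]), 'eef_pos': array([143.85071187, 530.57600742, 204.87768439]), 'eef_rot': array([-3.14040784e+00, -6.01089157e-05,  2.87680799e+00]), 'wrist_force': array([ 0.34386511,  0.72511273, -0.60499008]), 'moment': array([0.02323103, 0.02707342, 0.05053628]), 'finger_force': 0.0, 'finger_gap': 94.0500312636708}
scene [1513.63915355  -11.34647971  843.90259637] [-0.81261447  0.02744679 -0.58215496] [458.22020948   0.         272.54388859]
side [ 305.53210978 -999.61415221  968.5781449 ] [ 0.15866592  0.74763413 -0.64487854] [503.6327897    0.         292.19377647]
{'camera_matrix': array([[373.19767139,   0.        , 277.60166751],
       [  0.        , 373.19767139, 213.31631427],
       [  0.        ,   0.        ,   1.        ]]), 'tool_from_camera': array([[ 8.50134086e-04, -9.70284303e-01, -2.41966216e-01,
         6.91585824e+01],
       [ 9.99999283e-01,  6.20733712e-04,  1.02429713e-03,
        -5.47757696e-01],
       [-8.43662836e-04, -2.41966913e-01,  9.70284134e-01,
        -1.79291289e+02],
       [ 0.00000000e+00,  0.00000000e+00,  0.00000000e+00,
         1.00000000e+00]])}
```

View pics/s0.png

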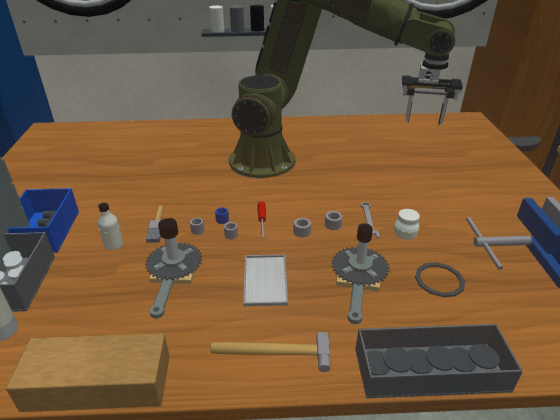

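View pics/d0.png

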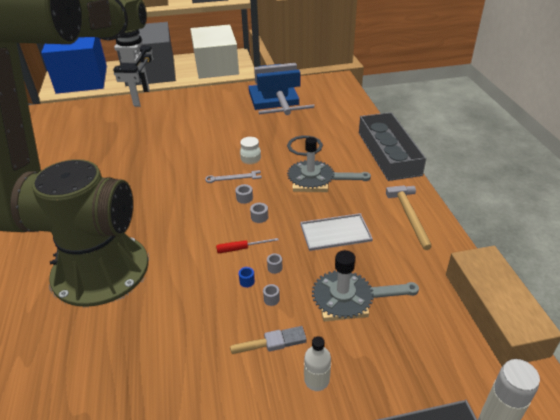

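The scene view shows the wide-cap crank at (168,230), the slim-cap crank at (364,232) and the tray at (265,280). There are gray sleeves at (197,226), (231,230), (302,228) and (333,220), plus a blue look-alike at (222,215).

```bash
python3 - <<'E'
from h import *
a=cv2.imread('pics/s0.png');b=cv2.imread('pics/d0.png')
cv2.imwrite('pics/c1.png',cv2.resize(a[190:310,140:400],(780,360),interpolation=2))
cv2.imwrite('pics/c2.png',cv2.resize(b[130:320,215:395],(570,600),interpolation=2))
S,D=cam('scene'),cam('side')
def dark(im,box):
    x0,y0,x1,y1=box; m=(im[y0:y1,x0:x1].max(2)<48).astype('uint8')
    n,l,st,c=cv2.connectedComponentsWithStats(m); i=1+st[1:,4].argmax(); return st[i][:4]+[x0,y0,0,0],st[i][4]
def tri(u,v):
    A=[];B=[]
    for (K,R,t),p in((S,u),(D,v)):
        P=K@np.c_[R,t]; 
        for k in(0,1): A.append(p[k]*P[2]-P[k])
    A=np.array(A); return np.linalg.lstsq(A[:,:3],-A[:,3],rcond=None)[0].round(1)
for n,bs,bd in(('wide',(155,212,185,245),(325,245,365,275)),('slim',(352,218,378,244),(298,132,322,155))):
    p,q=dark(a,bs),dark(b,bd); print(n,p,q)
    c=[(x[0][0]+(x[0][2]-1)/2,x[0][1]+(x[0][3]-1)/2) for x in(p,q)]
    X=tri(*c); print(X,ray(S,c[0],139),ray(D,c[1],139))
# sleeves: gray low-saturation blobs
for nm,im,C,box in(('s',a,S,(185,200,350,245)),('d',b,D,(225,180,290,310))):
    x0,y0,x1,y1=box; r=im[y0:y1,x0:x1].astype(int); m=((r.max(2)-r.min(2)<40)).astype('uint8')
    n,l,st,c=cv2.connectedComponentsWithStats(m)
    for i in range(1,n):
        if st[i][4]>60:
            q=st[i][:2]+[x0,y0]+(st[i][2:4]-1)/2; print(nm,st[i],q,ray(C,q,18))
E
```

```text
wide (array([159, 219,  19,  20]), np.int32(279)) (array([336, 251,  19,  23]), np.int32(362))
[ 585.6 -245.8  138.6] [ 584.6 -244.9  139. ] [ 585.9 -247.3  139. ]
slim (array([357, 225,  15,  18]), np.int32(189)) (array([306, 137,  11,  15]), np.int32(138))
[630.3 244.7 139.3] [630.1 244.7 139. ] [630.3 245.4 139. ]
s [140  11  17  19 284] [333. 220.] [408.4 208.6  18. ]
s [ 30  12  23  27 272] [226. 225.] [ 416.8 -113.9   18. ]
s [  5  18  14  17 197] [196.5 226. ] [ 417.2 -201.7   18. ]
s [108  18  18  19 297] [301.5 227. ] [438.2 110.4  18. ]
d [ 11   4  17  19 268] [244. 193.] [412.7 209.3  18. ]
d [ 25  23  18  20 303] [258.5 212.5] [440.6 109.   18. ]
d [23 58 30  7 62] [262.5 241. ] [431.4 -11.4  18. ]
d [ 42  74  15  20 252] [274.  263.5] [ 446.  -101.2   18. ]
d [ 38 104  16  22 290] [270.5 294.5] [ 418.  -201.3   18. ]
```

View pics/c1.png

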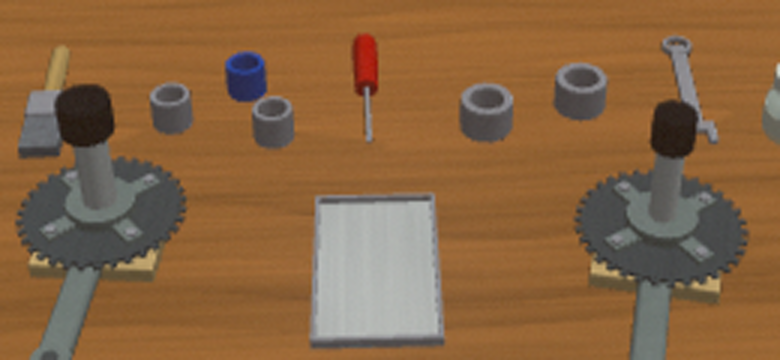

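View pics/c2.png

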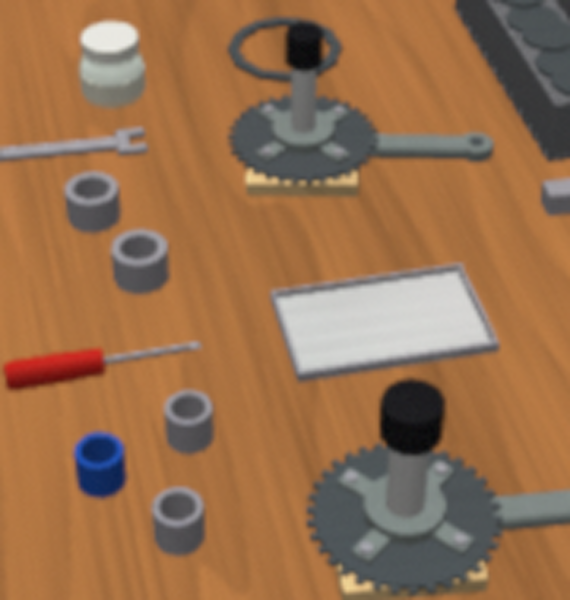

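The crops confirm two slim sleeves at about (446,-101) and (418,-201), and two wide ones at about (440,110) and (411,209). The blue one stays where it is. I'll move above the slim cap first.

```bash
R='{"dx":0.162,"dy":-0.095,"wz":-25}'
python3 -m inch '[{"dx":0.162,"dy":-0.095,"wz":-25},{"dx":0.162,"dy":-0.095,"wz":-25},{"dx":0.162,"dy":-0.095,"wz":-25},{"dx":0.162,"dy":-0.095,"wz":-25},{"dx":0.162,"dy":-0.095,"wz":-25}]'
python3 -m inch '[{"dx":0.162,"dy":-0.095,"wz":-25},{"dx":0.162,"dy":-0.095,"wz":-25},{"dx":0.162,"dy":-0.095,"wz":-25},{"dx":0.162,"dy":-0.095,"wz":-25},{"dx":0.162,"dy":-0.095,"wz":-25}]'
python3 -m inch '[{"dx":0.162,"dy":-0.095,"wz":-25},{"dx":0.162,"dy":-0.095,"wz":-25},{"dx":0.162,"dy":-0.095,"wz":-25},{"dx":0.162,"dy":-0.095,"wz":-25},{"dx":0.162,"dy":-0.095,"wz":-25}]'
python3 - <<'E'
from h import *
S=cam('scene')
for p in((316,197),(435,197),(441,341),(311,342)): print(ray(S,(140+p[0]/3,190+p[1]/3),8))
s,im=snap('wrist','w1'); C=cam('wrist',s); print(s['eef_pos'],s['eef_rot'],s['clock'],s['joints']); print(proj(C,(630,245,156)))
E
```

```text
[547.5 -55.5   8. ]
[553.   54.3   8. ]
[731.7  48.1   8. ]
[727.6 -58.1   8. ]
[143.89224613 530.65214137 205.03909762] [-3.14074694e+00 -5.44523530e-05  2.87678222e+00] 0.15 [ 1.23938642e+00  3.00336850e-01  1.52139405e+00 -2.01330406e-06
  1.32070921e+00 -6.65989942e-02]
[127.7 757.7]validation failed for argument at $[0]...
validation failed for argument at $[0]...
validation failed for argument at $[0]...
```

View pics/w1.png

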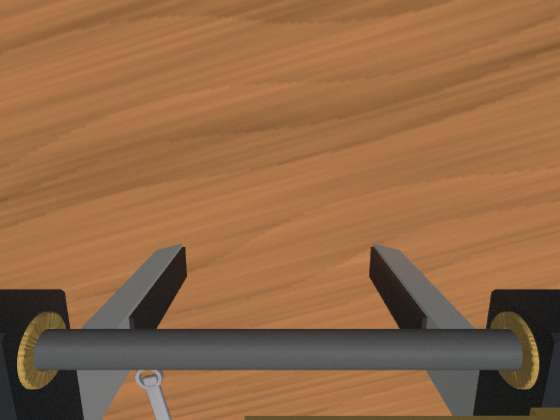

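The rows were refused, so they probably need every key. The picture shows the fingers at (185,250) and (370,250) and only bare bench.

```bash
python3 -m inch '[{"gripper":1,"dx":0.162,"dy":-0.095,"dz":0,"wx":0,"wy":0,"wz":-25},{"gripper":1,"dx":0.162,"dy":-0.095,"dz":0,"wx":0,"wy":0,"wz":-25},{"gripper":1,"dx":0.162,"dy":-0.095,"dz":0,"wx":0,"wy":0,"wz":-25},{"gripper":1,"dx":0.162,"dy":-0.095,"dz":0,"wx":0,"wy":0,"wz":-25},{"gripper":1,"dx":0.162,"dy":-0.095,"dz":0,"wx":0,"wy":0,"wz":-25}]'
```

```text
clock: 0.62
eef_pos: [308.8, 433.6, 205.4]
eef_rot: [-3.142, 0.001, 2.434]
wrist_force: [-0.5, 0.6, 0.5]
finger_gap: 93.8
finger_force: 0.0
```

```bash
python3 -m inch '[{"gripper":1,"dx":0.162,"dy":-0.095,"dz":0,"wx":0,"wy":0,"wz":-25},{"gripper":1,"dx":0.162,"dy":-0.095,"dz":0,"wx":0,"wy":0,"wz":-25},{"gripper":1,"dx":0.162,"dy":-0.095,"dz":0,"wx":0,"wy":0,"wz":-25},{"gripper":1,"dx":0.162,"dy":-0.095,"dz":0,"wx":0,"wy":0,"wz":-25},{"gripper":1,"dx":0.162,"dy":-0.095,"dz":0,"wx":0,"wy":0,"wz":-25}]'
python3 -m inch '[{"gripper":1,"dx":0.162,"dy":-0.095,"dz":0,"wx":0,"wy":0,"wz":-25},{"gripper":1,"dx":0.162,"dy":-0.095,"dz":0,"wx":0,"wy":0,"wz":-25},{"gripper":1,"dx":0.162,"dy":-0.095,"dz":0,"wx":0,"wy":0,"wz":-25},{"gripper":1,"dx":0.162,"dy":-0.095,"dz":0,"wx":0,"wy":0,"wz":-25},{"gripper":1,"dx":0.162,"dy":-0.095,"dz":0,"wx":0,"wy":0,"wz":-25}]'
python3 - <<'E'
from h import *
s,im=snap('wrist','w2'); C=cam('wrist',s); print(s['eef_pos'],s['eef_rot'],s['clock'],s['joints']); print(proj(C,(630,245,156)))
E
```

```text
clock: 1.03
eef_pos: [471.0, 338.2, 205.1]
eef_rot: [-3.141, 0.001, 1.997]
wrist_force: [-0.8, -0.6, -0.2]
finger_gap: 93.7
finger_force: 0.0
clock: 1.45
eef_pos: [632.8, 242.7, 204.6]
eef_rot: [-3.141, 0.001, 1.561]
wrist_force: [-0.6, -0.6, 0.2]
finger_gap: 93.9
finger_force: 0.0
[632.7620115  242.68630414 204.59887788] [-3.14113849e+00  6.69135641e-04  1.56081969e+00] 1.45 [ 3.12396438e-01  5.96033821e-01  1.10123909e+00 -4.94689181e-04
  1.44496253e+00  3.22435465e-01]
[272.1 229. ]
```

View pics/w2.png

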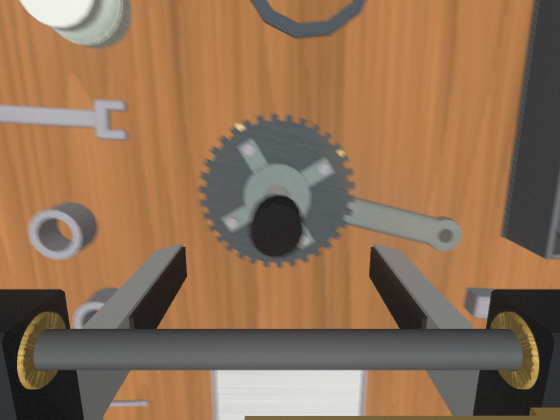

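The wrist view shows the slim cap at (276,228), the boss behind it, the wide sleeves at lower left and the tray at the bottom. Next I'll refine the cap centre.

```bash
cat >> h.py <<'E'
def darkblob(C,im,X,w=55,thr=35,zc=139):
    p=proj(C,X).astype(int); x0,y0=max(p[0]-w,0),max(p[1]-w,0); m=(im[y0:p[1]+w,x0:p[0]+w].max(2)<thr).astype('uint8')
    n,l,st,c=cv2.connectedComponentsWithStats(m); i=1+st[1:,4].argmax(); q=st[i]; return q[:4]+[x0,y0,0,0], [q[0]+x0+(q[2]-1)/2,q[1]+y0+(q[3]-1)/2]
E
python3 - <<'E'
from h import *
s,im=snap('wrist','w3'); C=cam('wrist',s); print(s['eef_pos'])
b,c=darkblob(C,im,(630,245,150)); print(b,c)
# top ellipse vs bottom: project model extremes
for X in((630,245),(632,245)):
    P=np.array([proj(C,(X[0]+18*np.cos(a),X[1]+18*np.sin(a),z)) for a in np.arange(0,6.28,.1) for z in(122,156)]); print(X,P.min(0),P.max(0))
E
```

```text
[634.08092184 241.36774232 204.10408115]
[249 192  48  24] [np.float64(272.5), np.float64(203.5)]
(630, 245) [241.6 189.5] [298.4 254. ]
(632, 245) [244.7 189.5] [301.6 254. ]
```

```bash

python3 - <<'E'
from h import *
im=cv2.imread('pics/w3.png')
print(im[192:260:6,276].tolist()); 
s=manip.read_state(); C=cam('wrist',s)
for t in(40,48,56,64):
  b,c=darkblob(C,im,(632,244,150),thr=t,w=45); print(t,b,c)
s=manip.read_state(); print(s['eef_pos'])
E
```

```text
[[32, 32, 34], [25, 27, 27], [39, 36, 37], [41, 41, 37], [38, 39, 40], [34, 34, 34], [37, 35, 39], [36, 36, 39], [33, 37, 41], [36, 37, 40], [38, 38, 45], [93, 91, 89]]
40 [246 192  52  51] [np.float64(271.5), np.float64(217.0)]
48 [244 191  55  62] [np.float64(271.0), np.float64(221.5)]
56 [244 191  55  63] [np.float64(271.0), np.float64(222.0)]
64 [244 191  55  63] [np.float64(271.0), np.float64(222.0)]
[632.073786   243.18048896 204.04851001]
```

```bash
python3 -m inch '[{"gripper":0.7,"dx":0,"dy":0,"dz":0,"wx":0,"wy":0,"wz":0},{"gripper":0.7,"dx":0,"dy":0,"dz":0,"wx":0,"wy":0,"wz":0},{"gripper":0.7,"dx":0,"dy":0,"dz":0,"wx":0,"wy":0,"wz":0},{"gripper":0.7,"dx":0,"dy":0,"dz":0,"wx":0,"wy":0,"wz":0},{"gripper":0.7,"dx":0,"dy":0,"dz":0,"wx":0,"wy":0,"wz":0}]'
python3 - <<'E'
from h import *
s,im=snap('wrist','w4'); C=cam('wrist',s); print(s['eef_pos'],s['eef_rot'])
b,c=darkblob(C,im,(631,244,150),thr=56,w=50); print(b,c)
P=np.array([proj(C,(631+18*np.cos(a),244.5+18*np.sin(a),z)) for a in np.arange(0,6.28,.1) for z in(122,156)]); print(P.min(0),P.max(0))
print(manip.read_state()['eef_pos'])
E
```

```text
clock: 1.97
eef_pos: [629.4, 246.5, 205.9]
eef_rot: [3.141, -0.0, 1.569]
wrist_force: [0.3, -0.1, 0.0]
finger_gap: 66.5
finger_force: 0.0
[629.42098229 246.51469457 205.85303056] [ 3.14120601e+00 -1.35448242e-04  1.56891993e+00]
[252 198  55  63] [np.float64(279.0), np.float64(229.0)]
[250.8 196.9] [306.9 261.3]
[629.53401306 246.3952358  205.81716647]
```

```bash
python3 -m inch '[{"gripper":0.7,"dx":0.0015,"dy":-0.002,"dz":-0.03,"wx":0,"wy":0,"wz":0},{"gripper":0.7,"dx":0.0015,"dy":-0.002,"dz":-0.055,"wx":0,"wy":0,"wz":0},{"gripper":0.7,"dx":0.0015,"dy":-0.002,"dz":-0.079,"wx":0,"wy":0,"wz":0},{"gripper":0.7,"dx":0.0015,"dy":-0.002,"dz":-0.079,"wx":0,"wy":0,"wz":0},{"gripper":0.7,"dx":0.0015,"dy":-0.002,"dz":-0.079,"wx":0,"wy":0,"wz":0}]'
python3 -m inch '[{"gripper":0.3,"dx":0,"dy":0,"dz":0,"wx":0,"wy":0,"wz":0},{"gripper":0.2,"dx":0,"dy":0,"dz":0,"wx":0,"wy":0,"wz":0},{"gripper":0.2,"dx":0,"dy":0,"dz":0,"wx":0,"wy":0,"wz":0},{"gripper":0.2,"dx":0,"dy":0,"dz":0,"wx":0,"wy":0,"wz":0},{"gripper":0.2,"dx":0,"dy":0,"dz":0,"wx":0,"wy":0,"wz":0}]' 20
python3 -m inch '[{"gripper":0.2,"dx":0,"dy":0,"dz":0.01,"wx":0,"wy":0,"wz":0},{"gripper":0.2,"dx":0,"dy":0,"dz":0.03,"wx":0,"wy":0,"wz":0},{"gripper":0.2,"dx":0,"dy":0,"dz":0.055,"wx":0,"wy":0,"wz":0},{"gripper":0.2,"dx":0,"dy":0,"dz":0.08,"wx":0,"wy":0,"wz":0},{"gripper":0.2,"dx":0,"dy":0,"dz":0.08,"wx":0,"wy":0,"wz":0}]' 20
```

```text
clock: 2.43
eef_pos: [631.0, 243.9, 126.2]
eef_rot: [-3.14, 0.0, 1.568]
wrist_force: [0.4, -0.7, 1.3]
finger_gap: 66.0
finger_force: 0.0
clock: 2.85
eef_pos: [631.6, 243.9, 127.1]
eef_rot: [3.141, -0.0, 1.568]
wrist_force: [-3.5, -1.6, 2.6]
finger_gap: 35.9
finger_force: 2.3
clock: 3.27
eef_pos: [632.9, 244.3, 213.2]
eef_rot: [3.134, -0.003, 1.568]
wrist_force: [-0.2, 0.4, 1.4]
finger_gap: 35.3
finger_force: 20.0
```

```bash
python3 -m inch '[{"gripper":0.2,"dx":0.025,"dy":-0.122,"dz":0,"wx":0,"wy":0,"wz":0},{"gripper":0.2,"dx":0.025,"dy":-0.122,"dz":0,"wx":0,"wy":0,"wz":0},{"gripper":0.2,"dx":0.025,"dy":-0.122,"dz":0,"wx":0,"wy":0,"wz":0},{"gripper":0.2,"dx":0.025,"dy":-0.122,"dz":0,"wx":0,"wy":0,"wz":0},{"gripper":0.2,"dx":0.025,"dy":-0.122,"dz":0,"wx":0,"wy":0,"wz":0}]' 20
python3 -m inch '[{"gripper":0.2,"dx":0.025,"dy":-0.122,"dz":-0.05,"wx":0,"wy":0,"wz":0},{"gripper":0.2,"dx":0.025,"dy":-0.122,"dz":-0.05,"wx":0,"wy":0,"wz":0},{"gripper":0.2,"dx":0.025,"dy":-0.122,"dz":-0.08,"wx":0,"wy":0,"wz":0},{"gripper":0.2,"dx":0.025,"dy":-0.122,"dz":-0.12,"wx":0,"wy":0,"wz":0},{"gripper":0.2,"dx":0.025,"dy":-0.122,"dz":-0.12,"wx":0,"wy":0,"wz":0}]' 20
python3 -m inch '[{"gripper":0.2,"dx":0,"dy":0,"dz":0,"wx":0,"wy":0,"wz":0},{"gripper":0.2,"dx":0,"dy":0,"dz":0,"wx":0,"wy":0,"wz":0},{"gripper":0.2,"dx":0,"dy":0,"dz":0,"wx":0,"wy":0,"wz":0},{"gripper":0.2,"dx":0,"dy":0,"dz":0,"wx":0,"wy":0,"wz":0},{"gripper":0.2,"dx":0,"dy":0,"dz":0,"wx":0,"wy":0,"wz":0}]' 20
python3 - <<'E'
from h import *
s,im=snap('wrist','w5'); snap('scene','s5')
E
```

```text
clock: 3.68
eef_pos: [656.8, 119.7, 206.7]
eef_rot: [3.142, 0.0, 1.565]
wrist_force: [-0.2, -0.4, 0.1]
finger_gap: 35.7
finger_force: 20.0
clock: 4.1
eef_pos: [680.1, -1.2, 82.0]
eef_rot: [-3.137, -0.0, 1.567]
wrist_force: [-0.0, 0.9, -0.8]
finger_gap: 35.4
finger_force: 20.0
clock: 4.52
eef_pos: [682.2, 0.7, 88.5]
eef_rot: [3.139, 0.0, 1.569]
wrist_force: [0.4, 0.3, 0.4]
finger_gap: 35.4
finger_force: 20.0
```

View pics/s5.png

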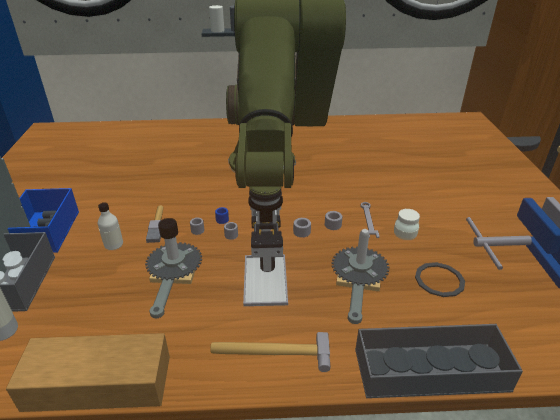

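The slim cap is held over the tray at (267,260), and the slim spindle is bare.

```bash
python3 -m inch '[{"gripper":0.2,"dx":0,"dy":0,"dz":-0.03,"wx":0,"wy":0,"wz":0},{"gripper":0.2,"dx":0,"dy":0,"dz":-0.055,"wx":0,"wy":0,"wz":0},{"gripper":0.2,"dx":0,"dy":0,"dz":-0.068,"wx":0,"wy":0,"wz":0},{"gripper":0.2,"dx":0,"dy":0,"dz":-0.073,"wx":0,"wy":0,"wz":0},{"gripper":0.2,"dx":0,"dy":0,"dz":-0.073,"wx":0,"wy":0,"wz":0}]' 20
python3 -m inch '[{"gripper":0.2,"dx":0,"dy":0,"dz":-0.002,"wx":0,"wy":0,"wz":0},{"gripper":0.2,"dx":0,"dy":0,"dz":-0.004,"wx":0,"wy":0,"wz":0},{"gripper":0.2,"dx":0,"dy":0,"dz":-0.005,"wx":0,"wy":0,"wz":0},{"gripper":0.2,"dx":0,"dy":0,"dz":-0.005,"wx":0,"wy":0,"wz":0},{"gripper":0.2,"dx":0,"dy":0,"dz":-0.005,"wx":0,"wy":0,"wz":0}]' 20
```

```text
clock: 5.03
eef_pos: [681.2, -0.1, 12.9]
eef_rot: [-3.14, -0.0, 1.568]
wrist_force: [-0.3, -1.0, -0.6]
finger_gap: 35.6
finger_force: 20.0
clock: 5.45
eef_pos: [681.8, -0.2, 9.2]
eef_rot: [3.14, 0.0, 1.568]
wrist_force: [0.8, 0.1, 1.9]
finger_gap: 35.6
finger_force: 20.0
```

```bash
python3 -m inch '[{"gripper":0.45,"dx":0,"dy":0,"dz":0,"wx":0,"wy":0,"wz":0},{"gripper":0.6,"dx":0,"dy":0,"dz":0,"wx":0,"wy":0,"wz":0},{"gripper":0.6,"dx":0,"dy":0,"dz":0,"wx":0,"wy":0,"wz":0},{"gripper":0.6,"dx":0,"dy":0,"dz":0.005,"wx":0,"wy":0,"wz":0},{"gripper":0.6,"dx":0,"dy":0,"dz":0.02,"wx":0,"wy":0,"wz":0}]' 20
python3 -m inch '[{"gripper":0.8,"dx":0,"dy":0,"dz":0.18,"wx":0,"wy":0,"wz":0},{"gripper":0.8,"dx":0,"dy":0,"dz":0.18,"wx":0,"wy":0,"wz":0},{"gripper":0.8,"dx":0,"dy":0,"dz":0.18,"wx":0,"wy":0,"wz":0},{"gripper":0.8,"dx":0,"dy":0,"dz":0.18,"wx":0,"wy":0,"wz":0},{"gripper":0.8,"dx":0,"dy":0,"dz":0.18,"wx":0,"wy":0,"wz":0}]' 20
python3 -m inch '[{"gripper":0.8,"dx":-0.048,"dy":-0.123,"dz":0,"wx":0,"wy":0,"wz":0},{"gripper":0.8,"dx":-0.048,"dy":-0.123,"dz":0,"wx":0,"wy":0,"wz":0},{"gripper":0.8,"dx":-0.048,"dy":-0.123,"dz":0,"wx":0,"wy":0,"wz":0},{"gripper":0.8,"dx":-0.048,"dy":-0.123,"dz":0,"wx":0,"wy":0,"wz":0},{"gripper":0.8,"dx":-0.048,"dy":-0.123,"dz":0,"wx":0,"wy":0,"wz":0}]' 20
python3 -m inch '[{"gripper":0.8,"dx":-0.048,"dy":-0.123,"dz":0,"wx":0,"wy":0,"wz":0},{"gripper":0.8,"dx":-0.048,"dy":-0.123,"dz":0,"wx":0,"wy":0,"wz":0},{"gripper":0.8,"dx":-0.048,"dy":-0.123,"dz":0,"wx":0,"wy":0,"wz":0},{"gripper":0.8,"dx":-0.048,"dy":-0.123,"dz":0,"wx":0,"wy":0,"wz":0},{"gripper":0.8,"dx":-0.048,"dy":-0.123,"dz":0,"wx":0,"wy":0,"wz":0}]' 20
python3 -m inch '[{"gripper":0.8,"dx":0,"dy":0,"dz":0,"wx":0,"wy":0,"wz":0},{"gripper":0.8,"dx":0,"dy":0,"dz":0,"wx":0,"wy":0,"wz":0},{"gripper":0.8,"dx":0,"dy":0,"dz":0,"wx":0,"wy":0,"wz":0},{"gripper":0.8,"dx":0,"dy":0,"dz":0,"wx":0,"wy":0,"wz":0},{"gripper":0.8,"dx":0,"dy":0,"dz":0,"wx":0,"wy":0,"wz":0}]' 20
python3 - <<'E'
from h import *
s,im=snap('wrist','w6'); C=cam('wrist',s); print(s['eef_pos'],s['eef_rot'])
b,c=darkblob(C,im,(585.5,-246,150),thr=56,w=60); print(b,c)
P=np.array([proj(C,(585.5+23*np.cos(a),-246+23*np.sin(a),z)) for a in np.arange(0,6.28,.1) for z in(122,156)]); print(P.min(0),P.max(0))
E
```

```text
clock: 5.87
eef_pos: [680.3, -0.1, 27.0]
eef_rot: [-3.138, -0.0, 1.568]
wrist_force: [-0.5, -0.1, 0.1]
finger_gap: 55.9
finger_force: 0.0
clock: 6.28
eef_pos: [682.8, -0.2, 217.7]
eef_rot: [3.131, 0.0, 1.568]
wrist_force: [0.2, -0.1, 0.4]
finger_gap: 75.1
finger_force: 0.0
clock: 6.7
eef_pos: [632.7, -125.6, 210.2]
eef_rot: [3.14, 0.001, 1.564]
wrist_force: [0.2, 0.3, -0.2]
finger_gap: 75.3
finger_force: 0.0
clock: 7.12
eef_pos: [585.2, -247.3, 209.2]
eef_rot: [3.141, 0.0, 1.566]
wrist_force: [0.0, 0.5, 0.2]
finger_gap: 74.9
finger_force: 0.0
clock: 7.53
eef_pos: [585.8, -245.2, 208.5]
eef_rot: [-3.142, -0.0, 1.569]
wrist_force: [-0.2, 0.1, -0.1]
finger_gap: 75.0
finger_force: 0.0
[ 585.84850319 -245.22392061  208.47103676] [-3.14155560e+00 -6.63129139e-05  1.56908261e+00]
[244 189  70  75] [np.float64(278.5), np.float64(226.0)]
[240.4 187.7] [311.4 265.1]
```

View pics/w6.png

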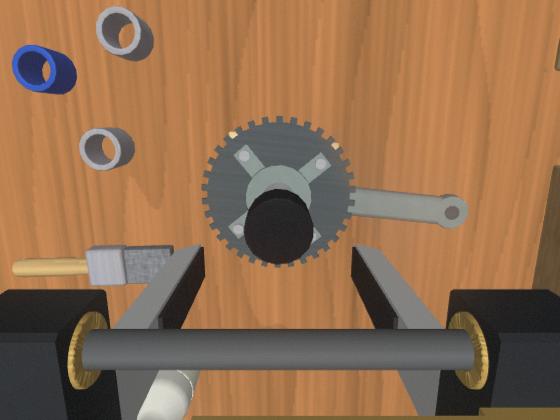

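The wide cap is at (278,226), 1.5 mm to +x of my estimate. I'll grip it and carry it to the tray.

```bash
python3 -m inch '[{"gripper":0.8,"dx":0.001,"dy":-0.0006,"dz":-0.03,"wx":0,"wy":0,"wz":0},{"gripper":0.8,"dx":0.0013,"dy":-0.0006,"dz":-0.055,"wx":0,"wy":0,"wz":0},{"gripper":0.8,"dx":0.0013,"dy":-0.0006,"dz":-0.081,"wx":0,"wy":0,"wz":0},{"gripper":0.8,"dx":0.0013,"dy":-0.0006,"dz":-0.081,"wx":0,"wy":0,"wz":0},{"gripper":0.8,"dx":0.0013,"dy":-0.0006,"dz":-0.081,"wx":0,"wy":0,"wz":0}]'
python3 -m inch '[{"gripper":0.4,"dx":0,"dy":0,"dz":0,"wx":0,"wy":0,"wz":0},{"gripper":0.3,"dx":0,"dy":0,"dz":0,"wx":0,"wy":0,"wz":0},{"gripper":0.3,"dx":0,"dy":0,"dz":0,"wx":0,"wy":0,"wz":0},{"gripper":0.3,"dx":0,"dy":0,"dz":0,"wx":0,"wy":0,"wz":0},{"gripper":0.3,"dx":0,"dy":0,"dz":0,"wx":0,"wy":0,"wz":0}]' 20
python3 -m inch '[{"gripper":0.3,"dx":0,"dy":0,"dz":0.01,"wx":0,"wy":0,"wz":0},{"gripper":0.3,"dx":0,"dy":0,"dz":0.03,"wx":0,"wy":0,"wz":0},{"gripper":0.3,"dx":0,"dy":0,"dz":0.055,"wx":0,"wy":0,"wz":0},{"gripper":0.3,"dx":0,"dy":0,"dz":0.08,"wx":0,"wy":0,"wz":0},{"gripper":0.3,"dx":0,"dy":0,"dz":0.08,"wx":0,"wy":0,"wz":0}]' 20
```

```text
clock: 8.0
eef_pos: [586.5, -246.4, 127.1]
eef_rot: [-3.14, -0.001, 1.568]
wrist_force: [0.5, -0.6, 1.6]
finger_gap: 75.3
finger_force: 0.0
clock: 8.42
eef_pos: [586.9, -246.9, 128.2]
eef_rot: [3.141, 0.0, 1.568]
wrist_force: [0.9, -0.2, 3.9]
finger_gap: 45.6
finger_force: 20.3
clock: 8.83
eef_pos: [588.1, -247.5, 213.8]
eef_rot: [3.134, 0.004, 1.568]
wrist_force: [1.1, 0.1, 0.5]
finger_gap: 45.1
finger_force: 20.0
```

```bash
python3 -m inch '[{"gripper":0.3,"dx":0.004,"dy":0.123,"dz":0,"wx":0,"wy":0,"wz":0},{"gripper":0.3,"dx":0.004,"dy":0.123,"dz":0,"wx":0,"wy":0,"wz":0},{"gripper":0.3,"dx":0.004,"dy":0.123,"dz":0,"wx":0,"wy":0,"wz":0},{"gripper":0.3,"dx":0.004,"dy":0.123,"dz":0,"wx":0,"wy":0,"wz":0},{"gripper":0.3,"dx":0.004,"dy":0.123,"dz":0,"wx":0,"wy":0,"wz":0}]' 20
python3 -m inch '[{"gripper":0.3,"dx":0.004,"dy":0.123,"dz":0,"wx":0,"wy":0,"wz":0},{"gripper":0.3,"dx":0.004,"dy":0.123,"dz":-0.03,"wx":0,"wy":0,"wz":0},{"gripper":0.3,"dx":0.004,"dy":0.123,"dz":-0.06,"wx":0,"wy":0,"wz":0},{"gripper":0.3,"dx":0.004,"dy":0.123,"dz":-0.09,"wx":0,"wy":0,"wz":0},{"gripper":0.3,"dx":0.004,"dy":0.123,"dz":-0.12,"wx":0,"wy":0,"wz":0}]' 20
python3 -m inch '[{"gripper":0.3,"dx":0,"dy":0,"dz":-0.03,"wx":0,"wy":0,"wz":0},{"gripper":0.3,"dx":0,"dy":0,"dz":-0.055,"wx":0,"wy":0,"wz":0},{"gripper":0.3,"dx":0,"dy":0,"dz":-0.068,"wx":0,"wy":0,"wz":0},{"gripper":0.3,"dx":0,"dy":0,"dz":-0.073,"wx":0,"wy":0,"wz":0},{"gripper":0.3,"dx":0,"dy":0,"dz":-0.073,"wx":0,"wy":0,"wz":0}]' 20
python3 -m inch '[{"gripper":0.3,"dx":0,"dy":0,"dz":-0.002,"wx":0,"wy":0,"wz":0},{"gripper":0.3,"dx":0,"dy":0,"dz":-0.003,"wx":0,"wy":0,"wz":0},{"gripper":0.3,"dx":0,"dy":0,"dz":-0.004,"wx":0,"wy":0,"wz":0},{"gripper":0.3,"dx":0,"dy":0,"dz":-0.004,"wx":0,"wy":0,"wz":0},{"gripper":0.3,"dx":0,"dy":0,"dz":-0.004,"wx":0,"wy":0,"wz":0}]' 20
```

```text
clock: 9.25
eef_pos: [590.9, -122.1, 208.0]
eef_rot: [3.141, 0.0, 1.571]
wrist_force: [0.2, -1.3, 0.6]
finger_gap: 45.6
finger_force: 20.0
clock: 9.67
eef_pos: [594.8, 0.5, 86.1]
eef_rot: [3.141, -0.0, 1.569]
wrist_force: [1.5, 0.2, -1.2]
finger_gap: 45.6
finger_force: 20.0
clock: 10.08
eef_pos: [594.7, -1.6, 14.1]
eef_rot: [-3.141, 0.0, 1.567]
wrist_force: [-0.0, 0.0, -0.6]
finger_gap: 45.6
finger_force: 20.0
clock: 10.5
eef_pos: [595.0, -0.8, 11.0]
eef_rot: [3.141, 0.0, 1.568]
wrist_force: [-0.5, 0.1, -0.8]
finger_gap: 45.6
finger_force: 20.0
```

```bash
python3 -m inch '[{"gripper":0.3,"dx":0,"dy":0,"dz":-0.001,"wx":0,"wy":0,"wz":0},{"gripper":0.5,"dx":0,"dy":0,"dz":-0.001,"wx":0,"wy":0,"wz":0},{"gripper":0.65,"dx":0,"dy":0,"dz":-0.001,"wx":0,"wy":0,"wz":0},{"gripper":0.65,"dx":0,"dy":0,"dz":0,"wx":0,"wy":0,"wz":0},{"gripper":0.65,"dx":0,"dy":0,"dz":0.02,"wx":0,"wy":0,"wz":0}]' 20
python3 -m inch '[{"gripper":0.8,"dx":0,"dy":0,"dz":0.18,"wx":0,"wy":0,"wz":0},{"gripper":0.8,"dx":0,"dy":0,"dz":0.18,"wx":0,"wy":0,"wz":0},{"gripper":0.8,"dx":0,"dy":0,"dz":0.18,"wx":0,"wy":0,"wz":0},{"gripper":0.8,"dx":0,"dy":0,"dz":0.18,"wx":0,"wy":0,"wz":0},{"gripper":0.8,"dx":0,"dy":0,"dz":0.18,"wx":0,"wy":0,"wz":0}]' 20
python3 -m inch '[{"gripper":0.8,"dx":-0.155,"dy":0.111,"dz":-0.02,"wx":0,"wy":0,"wz":0},{"gripper":0.8,"dx":-0.155,"dy":0.111,"dz":-0.02,"wx":0,"wy":0,"wz":0},{"gripper":0.8,"dx":-0.155,"dy":0.111,"dz":-0.02,"wx":0,"wy":0,"wz":0},{"gripper":0.8,"dx":-0.155,"dy":0.111,"dz":-0.02,"wx":0,"wy":0,"wz":0},{"gripper":0.8,"dx":-0.155,"dy":0.111,"dz":-0.02,"wx":0,"wy":0,"wz":0}]' 20
python3 -m inch '[{"gripper":0.8,"dx":0,"dy":0,"dz":0,"wx":0,"wy":0,"wz":0},{"gripper":0.8,"dx":0,"dy":0,"dz":0,"wx":0,"wy":0,"wz":0},{"gripper":0.8,"dx":0,"dy":0,"dz":0,"wx":0,"wy":0,"wz":0},{"gripper":0.8,"dx":0,"dy":0,"dz":0,"wx":0,"wy":0,"wz":0},{"gripper":0.8,"dx":0,"dy":0,"dz":0,"wx":0,"wy":0,"wz":0}]' 20
cat >> h.py <<'E'
def gray(im):
    h=cv2.cvtColor(im,cv2.COLOR_BGR2HSV); return ((h[...,1]<70)).astype('uint8')
def rings(C,im,r,zt=36,tol=.3,ri=None):
    """fit the sleeve bore (dark/wood hole in the top ring): contours of the outer gray blob, ray to mid height"""
    out=[]; m=gray(im); m[300:]=0
    cs,hi=cv2.findContours(m,cv2.RETR_CCOMP,cv2.CHAIN_APPROX_NONE)
    for c,h in zip(cs,hi[0]):
        if len(c)<30: continue
        pts=np.array([ray(C,p[0],zt)[:2] for p in c],dtype=np.float32); (x,y),(a,b),_=cv2.fitEllipse(pts); out.append((round(x,1),round(y,1),round(a,1),round(b,1),'hole' if h[3]>=0 else 'outer'))
    return out
E
python3 - <<'E'
from h import *
s,im=snap('wrist','w7'); C=cam('wrist',s); print(s['eef_pos'],s['eef_rot'])
for o in rings(C,im,26): print(o)
S,x=snap('scene','s7')
E
```

```text
clock: 10.92
eef_pos: [592.9, -0.7, 27.6]
eef_rot: [-3.136, -0.0, 1.568]
wrist_force: [-0.6, 0.1, -0.2]
finger_gap: 60.2
finger_force: 0.0
clock: 11.33
eef_pos: [596.2, -0.8, 217.4]
eef_rot: [3.133, 0.0, 1.568]
wrist_force: [0.5, -0.2, 1.0]
finger_gap: 75.3
finger_force: 0.0
clock: 11.75
eef_pos: [436.8, 111.6, 190.1]
eef_rot: [-3.141, -0.0, 1.569]
wrist_force: [0.5, -0.2, 0.8]
finger_gap: 75.2
finger_force: 0.0
clock: 12.17
eef_pos: [440.3, 109.7, 190.3]
eef_rot: [-3.141, 0.0, 1.567]
wrist_force: [-0.5, 0.4, 0.9]
finger_gap: 74.9
finger_force: 0.0
[440.34680823 109.67969944 190.30298294] [-3.14128919e+00  1.14472621e-04  1.56679879e+00]
(217.8, 15.1, 10.3, 128.5, 'outer')
(616.3, 35.8, 61.0, 235.3, 'outer')
(335.6, 32.3, 26.1, 83.2, 'outer')
(443.0, 111.6, 49.8, 53.9, 'outer')
(443.1, 113.8, 27.0, 31.3, 'hole')
(413.6, 206.7, 50.1, 51.0, 'outer')
(415.3, 205.1, 29.6, 31.8, 'hole')
(620.5, 227.5, 104.5, 131.6, 'outer')
```

View pics/w7.png

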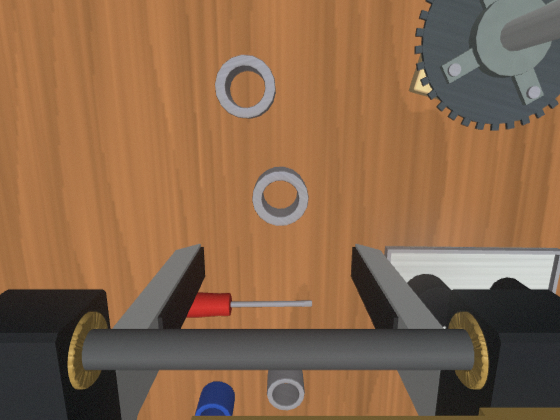

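The two wide sleeves are at (280,196) and (245,86), both about 52 mm across. Both caps are in the tray at lower right. I'll fit the bright top faces for exact centres.

```bash
cat >> h.py <<'E'
def tops(C,im,X,r,zt=36,w=60):
    "centre of bright top ring near X: min enclosing ellipse of brightest gray"
    p=proj(C,(*X,zt)).astype(int); x0,y0=max(p[0]-w,0),max(p[1]-w,0); c=im[y0:p[1]+w,x0:p[0]+w]
    g=cv2.cvtColor(c,cv2.COLOR_BGR2GRAY); m=gray(c); t=cv2.threshold(g[m>0].reshape(-1,1),0,255,cv2.THRESH_OTSU)[0]
    k=((g>t)&(m>0)).astype('uint8'); cs,_=cv2.findContours(k,0,1); q=cv2.convexHull(max(cs,key=cv2.contourArea))
    P=np.array([ray(C,a[0]+[x0,y0],zt)[:2] for a in q],dtype=np.float32); (x,y),d,_=cv2.fitEllipse(P); return round(x,1),round(y,1),np.round(d,1)
E
python3 - <<'E'
from h import *
im=cv2.imread('pics/w7.png'); s=manip.read_state(); s['eef_pos']=np.array([440.347,109.68,190.303]);s['eef_rot']=np.array([-3.14129,0.000114,1.5668]);C=cam('wrist',s)
print(tops(C,im,(443,112),26),tops(C,im,(413,206),26))
E
```

```text
(443.0, 109.9, array([50.4, 50.6])) (413.3, 207.0, array([50.3, 50.9]))
```

```bash
python3 -m inch '[{"gripper":0.8,"dx":0.0025,"dy":0,"dz":-0.04,"wx":0,"wy":0,"wz":0},{"gripper":0.8,"dx":0.0025,"dy":0,"dz":-0.08,"wx":0,"wy":0,"wz":0},{"gripper":0.8,"dx":0.0025,"dy":0,"dz":-0.11,"wx":0,"wy":0,"wz":0},{"gripper":0.8,"dx":0.0025,"dy":0,"dz":-0.14,"wx":0,"wy":0,"wz":0},{"gripper":0.8,"dx":0.0025,"dy":0,"dz":-0.16,"wx":0,"wy":0,"wz":0}]'
python3 -m inch '[{"gripper":0.8,"dx":0,"dy":0,"dz":-0.012,"wx":0,"wy":0,"wz":0},{"gripper":0.8,"dx":0,"dy":0,"dz":-0.02,"wx":0,"wy":0,"wz":0},{"gripper":0.8,"dx":0,"dy":0,"dz":-0.022,"wx":0,"wy":0,"wz":0},{"gripper":0.8,"dx":0,"dy":0,"dz":-0.022,"wx":0,"wy":0,"wz":0},{"gripper":0.8,"dx":0,"dy":0,"dz":-0.022,"wx":0,"wy":0,"wz":0}]'
python3 -m inch '[{"gripper":0.6,"dx":0,"dy":0,"dz":0,"wx":0,"wy":0,"wz":0},{"gripper":0.4,"dx":0,"dy":0,"dz":0,"wx":0,"wy":0,"wz":0},{"gripper":0.4,"dx":0,"dy":0,"dz":0,"wx":0,"wy":0,"wz":0},{"gripper":0.4,"dx":0,"dy":0,"dz":0,"wx":0,"wy":0,"wz":0},{"gripper":0.4,"dx":0,"dy":0,"dz":0,"wx":0,"wy":0,"wz":0}]' 25
```

```text
clock: 12.68
eef_pos: [441.3, 109.7, 27.8]
eef_rot: [-3.139, 0.0, 1.567]
wrist_force: [-0.2, -0.3, -1.2]
finger_gap: 75.6
finger_force: 0.0
clock: 13.1
eef_pos: [442.8, 110.2, 9.2]
eef_rot: [3.14, -0.0, 1.568]
wrist_force: [0.1, -0.0, 0.4]
finger_gap: 75.4
finger_force: 0.0
clock: 13.52
eef_pos: [442.4, 110.3, 8.8]
eef_rot: [3.141, -0.0, 1.568]
wrist_force: [-0.5, 0.2, 3.5]
finger_gap: 50.6
finger_force: 25.0
```

```bash
python3 -m inch '[{"gripper":0.4,"dx":0,"dy":0,"dz":0.02,"wx":0,"wy":0,"wz":0},{"gripper":0.4,"dx":0,"dy":0,"dz":0.06,"wx":0,"wy":0,"wz":0},{"gripper":0.4,"dx":0,"dy":0,"dz":0.10,"wx":0,"wy":0,"wz":0},{"gripper":0.4,"dx":0,"dy":0,"dz":0.14,"wx":0,"wy":0,"wz":0},{"gripper":0.4,"dx":0,"dy":0,"dz":0.175,"wx":0,"wy":0,"wz":0}]' 25
python3 -m inch '[{"gripper":0.4,"dx":0.072,"dy":-0.178,"dz":0.01,"wx":0,"wy":0,"wz":0},{"gripper":0.4,"dx":0.072,"dy":-0.178,"dz":0.01,"wx":0,"wy":0,"wz":0},{"gripper":0.4,"dx":0.072,"dy":-0.178,"dz":0.01,"wx":0,"wy":0,"wz":0},{"gripper":0.4,"dx":0.072,"dy":-0.178,"dz":0.01,"wx":0,"wy":0,"wz":0},{"gripper":0.4,"dx":0.072,"dy":-0.178,"dz":0.01,"wx":0,"wy":0,"wz":0}]' 25
python3 -m inch '[{"gripper":0.4,"dx":0.072,"dy":-0.178,"dz":0,"wx":0,"wy":0,"wz":0},{"gripper":0.4,"dx":0.072,"dy":-0.178,"dz":0,"wx":0,"wy":0,"wz":0},{"gripper":0.4,"dx":0.072,"dy":-0.178,"dz":0,"wx":0,"wy":0,"wz":0},{"gripper":0.4,"dx":0.072,"dy":-0.178,"dz":0,"wx":0,"wy":0,"wz":0},{"gripper":0.4,"dx":0.072,"dy":-0.178,"dz":0,"wx":0,"wy":0,"wz":0}]' 25
python3 -m inch '[{"gripper":0.4,"dx":0,"dy":0,"dz":0,"wx":0,"wy":0,"wz":0},{"gripper":0.4,"dx":0,"dy":0,"dz":0,"wx":0,"wy":0,"wz":0},{"gripper":0.4,"dx":0,"dy":0,"dz":0,"wx":0,"wy":0,"wz":0},{"gripper":0.4,"dx":0,"dy":0,"dz":0,"wx":0,"wy":0,"wz":0},{"gripper":0.4,"dx":0,"dy":0,"dz":0,"wx":0,"wy":0,"wz":0}]' 25
python3 - <<'E'
from h import *
s,im=snap('wrist','w8'); C=cam('wrist',s); print(s['eef_pos'],s['eef_rot'],proj(C,(587,-246,46)),proj(C,(587,-246,146)))
cv2.imwrite('pics/w8c.png',cv2.resize(im[120:420,130:430],(600,600)))
E
```

```text
clock: 13.93
eef_pos: [442.0, 110.2, 186.0]
eef_rot: [3.141, -0.0, 1.568]
wrist_force: [0.5, -0.2, -0.4]
finger_gap: 50.6
finger_force: 25.0
clock: 14.35
eef_pos: [514.9, -71.1, 193.5]
eef_rot: [3.142, 0.0, 1.566]
wrist_force: [0.9, 0.2, -1.7]
finger_gap: 50.2
finger_force: 25.0
clock: 14.77
eef_pos: [586.5, -249.3, 192.6]
eef_rot: [-3.141, -0.0, 1.566]
wrist_force: [-0.2, 0.1, -1.9]
finger_gap: 50.7
finger_force: 25.0
clock: 15.18
eef_pos: [586.2, -244.7, 193.8]
eef_rot: [3.141, 0.0, 1.569]
wrist_force: [-0.2, 0.1, -1.4]
finger_gap: 50.6
finger_force: 25.0
[ 586.22047203 -244.74266166  193.80193913] [3.14138141e+00 4.12657965e-05 1.56900697e+00] [277.6 201.6] [277.6 234.7]
```

View pics/w8c.png

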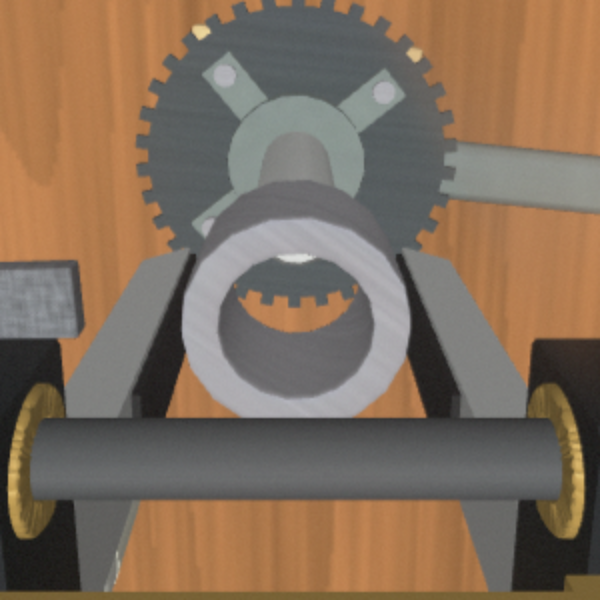

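The sleeve is held level between the fingers, ring at crop (296,325), with the spindle below it. The boss centre at full-image (278,200) matches the prediction (277.6,201.6). Next I'll check the centring in y.

```bash
python3 - <<'E'
from h import *
s=manip.read_state(); C=cam('wrist',s); print(s['eef_pos'])
x,y,z=s['eef_pos']
for d in(-3,0,3):
    P=np.array([proj(C,(x+26*np.cos(a),y+d+26*np.sin(a),z+27.2)) for a in np.arange(0,6.28,.05)]); print(d,((P.min(0)-[130,120])*2).round(),((P.max(0)-[130,120])*2).round())
E
```

```text
[ 586.24820124 -244.87855945  193.85294645]
-3 [174. 225.] [410. 442.]
0 [174. 212.] [410. 431.]
3 [173. 198.] [410. 419.]
```

```bash
python3 -m inch '[{"gripper":0.4,"dx":0,"dy":0,"dz":-0.02,"wx":0,"wy":0,"wz":0},{"gripper":0.4,"dx":0,"dy":0,"dz":-0.035,"wx":0,"wy":0,"wz":0},{"gripper":0.4,"dx":0,"dy":0,"dz":-0.045,"wx":0,"wy":0,"wz":0},{"gripper":0.4,"dx":0,"dy":0,"dz":-0.055,"wx":0,"wy":0,"wz":0},{"gripper":0.4,"dx":0,"dy":0,"dz":-0.06,"wx":0,"wy":0,"wz":0}]' 25
python3 -m inch '[{"gripper":0.4,"dx":0,"dy":0,"dz":-0.01,"wx":0,"wy":0,"wz":0},{"gripper":0.4,"dx":0,"dy":0,"dz":-0.02,"wx":0,"wy":0,"wz":0},{"gripper":0.4,"dx":0,"dy":0,"dz":-0.03,"wx":0,"wy":0,"wz":0},{"gripper":0.4,"dx":0,"dy":0,"dz":-0.04,"wx":0,"wy":0,"wz":0},{"gripper":0.4,"dx":0,"dy":0,"dz":-0.05,"wx":0,"wy":0,"wz":0}]' 25
```

```text
clock: 15.65
eef_pos: [586.1, -245.4, 132.4]
eef_rot: [-3.141, -0.0, 1.568]
wrist_force: [-0.0, 0.1, -2.0]
finger_gap: 50.5
finger_force: 25.0
clock: 16.07
eef_pos: [586.2, -245.8, 82.4]
eef_rot: [-3.141, -0.0, 1.568]
wrist_force: [0.1, -0.9, -1.1]
finger_gap: 50.7
finger_force: 25.0
```

```bash
python3 -m inch '[{"gripper":0.7,"dx":0,"dy":0,"dz":0,"wx":0,"wy":0,"wz":0},{"gripper":0.75,"dx":0,"dy":0,"dz":0,"wx":0,"wy":0,"wz":0},{"gripper":0.75,"dx":0,"dy":0,"dz":0,"wx":0,"wy":0,"wz":0},{"gripper":0.75,"dx":0,"dy":0,"dz":0,"wx":0,"wy":0,"wz":0},{"gripper":0.75,"dx":0,"dy":0,"dz":0.02,"wx":0,"wy":0,"wz":0}]' 25
python3 -m inch '[{"gripper":0.8,"dx":0,"dy":0,"dz":0.04,"wx":0,"wy":0,"wz":0},{"gripper":0.8,"dx":0,"dy":0,"dz":0.08,"wx":0,"wy":0,"wz":0},{"gripper":0.8,"dx":0,"dy":0,"dz":0.1,"wx":0,"wy":0,"wz":0},{"gripper":0.8,"dx":0,"dy":0,"dz":0.1,"wx":0,"wy":0,"wz":0},{"gripper":0.8,"dx":0,"dy":0,"dz":0.1,"wx":0,"wy":0,"wz":0}]' 25
python3 -m inch '[{"gripper":0.8,"dx":-0.058,"dy":0.151,"dz":0,"wx":0,"wy":0,"wz":0},{"gripper":0.8,"dx":-0.058,"dy":0.151,"dz":0,"wx":0,"wy":0,"wz":0},{"gripper":0.8,"dx":-0.058,"dy":0.151,"dz":0,"wx":0,"wy":0,"wz":0},{"gripper":0.8,"dx":-0.058,"dy":0.151,"dz":0,"wx":0,"wy":0,"wz":0},{"gripper":0.8,"dx":-0.058,"dy":0.151,"dz":0,"wx":0,"wy":0,"wz":0}]' 25
python3 -m inch '[{"gripper":0.8,"dx":-0.058,"dy":0.151,"dz":0,"wx":0,"wy":0,"wz":0},{"gripper":0.8,"dx":-0.058,"dy":0.151,"dz":0,"wx":0,"wy":0,"wz":0},{"gripper":0.8,"dx":-0.058,"dy":0.151,"dz":0,"wx":0,"wy":0,"wz":0},{"gripper":0.8,"dx":-0.058,"dy":0.151,"dz":0,"wx":0,"wy":0,"wz":0},{"gripper":0.8,"dx":-0.058,"dy":0.151,"dz":0,"wx":0,"wy":0,"wz":0}]' 25
python3 -m inch '[{"gripper":0.8,"dx":-0.058,"dy":0.151,"dz":0,"wx":0,"wy":0,"wz":0},{"gripper":0.8,"dx":-0.058,"dy":0.151,"dz":0,"wx":0,"wy":0,"wz":0},{"gripper":0.8,"dx":-0.058,"dy":0.151,"dz":0,"wx":0,"wy":0,"wz":0},{"gripper":0.8,"dx":-0.058,"dy":0.151,"dz":0,"wx":0,"wy":0,"wz":0},{"gripper":0.8,"dx":-0.058,"dy":0.151,"dz":0,"wx":0,"wy":0,"wz":0}]' 25
python3 -m inch '[{"gripper":0.8,"dx":0,"dy":0,"dz":0,"wx":0,"wy":0,"wz":0},{"gripper":0.8,"dx":0,"dy":0,"dz":0,"wx":0,"wy":0,"wz":0},{"gripper":0.8,"dx":0,"dy":0,"dz":0,"wx":0,"wy":0,"wz":0},{"gripper":0.8,"dx":0,"dy":0,"dz":0,"wx":0,"wy":0,"wz":0},{"gripper":0.8,"dx":0,"dy":0,"dz":0,"wx":0,"wy":0,"wz":0}]' 25
python3 - <<'E'
from h import *
s,im=snap('wrist','w9'); C=cam('wrist',s); print(s['eef_pos'],s['eef_rot'])
print(tops(C,im,(413,207),26))
S,a=snap('scene','s9'); D,b=snap('side','d9')
cv2.imwrite('pics/m9.png',np.hstack([cv2.resize(a[180:320,60:410],(500,200)),cv2.resize(b[220:340,220:400],(300,200))]))
E
```

```text
clock: 16.48
eef_pos: [585.0, -245.2, 100.8]
eef_rot: [-3.137, -0.002, 1.568]
wrist_force: [-0.3, 0.8, -1.2]
finger_gap: 70.3
finger_force: 0.0
clock: 16.9
eef_pos: [586.6, -245.9, 204.9]
eef_rot: [3.139, 0.001, 1.568]
wrist_force: [-0.5, -0.1, -0.3]
finger_gap: 75.2
finger_force: 0.0
clock: 17.32
eef_pos: [526.1, -90.1, 202.4]
eef_rot: [-3.139, -0.001, 1.571]
wrist_force: [0.4, -0.5, 0.1]
finger_gap: 74.9
finger_force: 0.0
clock: 17.73
eef_pos: [468.0, 60.3, 202.5]
eef_rot: [-3.14, -0.001, 1.572]
wrist_force: [-0.9, 0.6, 0.5]
finger_gap: 75.5
finger_force: 0.0
clock: 18.15
eef_pos: [410.2, 211.0, 202.5]
eef_rot: [-3.14, -0.0, 1.572]
wrist_force: [0.2, -0.8, -0.3]
finger_gap: 75.1
finger_force: 0.0
clock: 18.57
eef_pos: [412.7, 206.3, 203.3]
eef_rot: [-3.141, 0.0, 1.566]
wrist_force: [-0.5, -0.5, -0.2]
finger_gap: 75.3
finger_force: 0.0
[412.66634132 206.29966233 203.29806238] [-3.14140813e+00  1.32533021e-04  1.56608605e+00]
(413.3, 207.3, array([50.2, 50.6]))
```

View pics/m9.png

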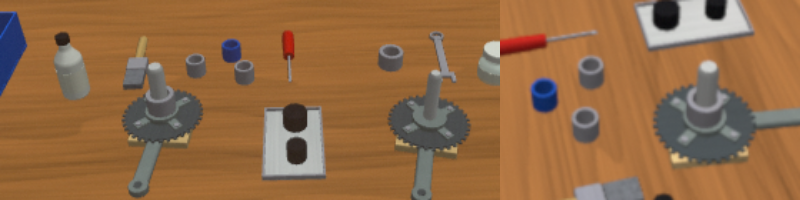

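The first wide sleeve lies flat at the foot (160,103), both caps stand in the tray, and the second wide sleeve hasn't moved. I'll grasp it now.

```bash
python3 -m inch '[{"gripper":0.8,"dx":0.0007,"dy":0.0007,"dz":-0.04,"wx":0,"wy":0,"wz":0},{"gripper":0.8,"dx":0.0007,"dy":0.0007,"dz":-0.08,"wx":0,"wy":0,"wz":0},{"gripper":0.8,"dx":0.0007,"dy":0.0007,"dz":-0.12,"wx":0,"wy":0,"wz":0},{"gripper":0.8,"dx":0.0007,"dy":0.0007,"dz":-0.15,"wx":0,"wy":0,"wz":0},{"gripper":0.8,"dx":0.0007,"dy":0.0007,"dz":-0.17,"wx":0,"wy":0,"wz":0}]'
python3 -m inch '[{"gripper":0.8,"dx":0,"dy":0,"dz":-0.012,"wx":0,"wy":0,"wz":0},{"gripper":0.8,"dx":0,"dy":0,"dz":-0.02,"wx":0,"wy":0,"wz":0},{"gripper":0.8,"dx":0,"dy":0,"dz":-0.025,"wx":0,"wy":0,"wz":0},{"gripper":0.8,"dx":0,"dy":0,"dz":-0.025,"wx":0,"wy":0,"wz":0},{"gripper":0.8,"dx":0,"dy":0,"dz":-0.025,"wx":0,"wy":0,"wz":0}]'
python3 -m inch '[{"gripper":0.6,"dx":0,"dy":0,"dz":0,"wx":0,"wy":0,"wz":0},{"gripper":0.4,"dx":0,"dy":0,"dz":0,"wx":0,"wy":0,"wz":0},{"gripper":0.4,"dx":0,"dy":0,"dz":0,"wx":0,"wy":0,"wz":0},{"gripper":0.4,"dx":0,"dy":0,"dz":0,"wx":0,"wy":0,"wz":0},{"gripper":0.4,"dx":0,"dy":0,"dz":0,"wx":0,"wy":0,"wz":0}]' 25
python3 -m inch '[{"gripper":0.4,"dx":0,"dy":0,"dz":0.02,"wx":0,"wy":0,"wz":0},{"gripper":0.4,"dx":0,"dy":0,"dz":0.06,"wx":0,"wy":0,"wz":0},{"gripper":0.4,"dx":0,"dy":0,"dz":0.10,"wx":0,"wy":0,"wz":0},{"gripper":0.4,"dx":0,"dy":0,"dz":0.14,"wx":0,"wy":0,"wz":0},{"gripper":0.4,"dx":0,"dy":0,"dz":0.18,"wx":0,"wy":0,"wz":0}]' 25
```

```text
clock: 19.13
eef_pos: [411.8, 207.2, 30.6]
eef_rot: [-3.139, 0.001, 1.568]
wrist_force: [0.1, 0.8, 0.4]
finger_gap: 75.1
finger_force: 0.0
clock: 19.55
eef_pos: [413.3, 208.0, 9.0]
eef_rot: [3.141, -0.0, 1.568]
wrist_force: [-0.1, -0.3, 0.7]
finger_gap: 75.2
finger_force: 0.0
clock: 19.97
eef_pos: [413.1, 208.0, 8.8]
eef_rot: [3.141, -0.0, 1.568]
wrist_force: [-0.6, -0.7, 4.8]
finger_gap: 52.0
finger_force: 25.0
clock: 20.38
eef_pos: [412.4, 207.7, 190.4]
eef_rot: [-3.141, 0.0, 1.568]
wrist_force: [-0.5, -0.2, -0.5]
finger_gap: 52.4
finger_force: 25.0
```

```bash
python3 -m inch '[{"gripper":0.4,"dx":0.058,"dy":-0.151,"dz":0.002,"wx":0,"wy":0,"wz":0},{"gripper":0.4,"dx":0.058,"dy":-0.151,"dz":0.002,"wx":0,"wy":0,"wz":0},{"gripper":0.4,"dx":0.058,"dy":-0.151,"dz":0.002,"wx":0,"wy":0,"wz":0},{"gripper":0.4,"dx":0.058,"dy":-0.151,"dz":0.002,"wx":0,"wy":0,"wz":0},{"gripper":0.4,"dx":0.058,"dy":-0.151,"dz":0.002,"wx":0,"wy":0,"wz":0}]' 25
python3 -m inch '[{"gripper":0.4,"dx":0.058,"dy":-0.151,"dz":0,"wx":0,"wy":0,"wz":0},{"gripper":0.4,"dx":0.058,"dy":-0.151,"dz":0,"wx":0,"wy":0,"wz":0},{"gripper":0.4,"dx":0.058,"dy":-0.151,"dz":0,"wx":0,"wy":0,"wz":0},{"gripper":0.4,"dx":0.058,"dy":-0.151,"dz":0,"wx":0,"wy":0,"wz":0},{"gripper":0.4,"dx":0.058,"dy":-0.151,"dz":0,"wx":0,"wy":0,"wz":0}]' 25
python3 -m inch '[{"gripper":0.4,"dx":0.058,"dy":-0.151,"dz":0,"wx":0,"wy":0,"wz":0},{"gripper":0.4,"dx":0.058,"dy":-0.151,"dz":0,"wx":0,"wy":0,"wz":0},{"gripper":0.4,"dx":0.058,"dy":-0.151,"dz":0,"wx":0,"wy":0,"wz":0},{"gripper":0.4,"dx":0.058,"dy":-0.151,"dz":0,"wx":0,"wy":0,"wz":0},{"gripper":0.4,"dx":0.058,"dy":-0.151,"dz":0,"wx":0,"wy":0,"wz":0}]' 25
python3 -m inch '[{"gripper":0.4,"dx":0,"dy":0,"dz":0,"wx":0,"wy":0,"wz":0},{"gripper":0.4,"dx":0,"dy":0,"dz":0,"wx":0,"wy":0,"wz":0},{"gripper":0.4,"dx":0,"dy":0,"dz":0,"wx":0,"wy":0,"wz":0},{"gripper":0.4,"dx":0,"dy":0,"dz":0,"wx":0,"wy":0,"wz":0},{"gripper":0.4,"dx":0,"dy":0,"dz":0,"wx":0,"wy":0,"wz":0}]' 25
```

```text
clock: 20.8
eef_pos: [472.3, 52.2, 190.5]
eef_rot: [3.141, 0.001, 1.563]
wrist_force: [1.4, 0.4, -0.7]
finger_gap: 52.1
finger_force: 25.0
clock: 21.22
eef_pos: [529.9, -98.8, 189.9]
eef_rot: [-3.141, 0.001, 1.564]
wrist_force: [-0.8, -1.0, -0.5]
finger_gap: 52.4
finger_force: 25.0
clock: 21.63
eef_pos: [587.4, -249.8, 188.9]
eef_rot: [-3.14, 0.0, 1.564]
wrist_force: [-1.0, 0.3, -1.4]
finger_gap: 52.2
finger_force: 25.0
clock: 22.05
eef_pos: [587.0, -244.1, 190.9]
eef_rot: [3.141, 0.0, 1.569]
wrist_force: [-0.7, -0.4, -0.8]
finger_gap: 52.2
finger_force: 25.0
```

```bash
python3 -m inch '[{"gripper":0.4,"dx":0,"dy":-0.0005,"dz":-0.02,"wx":0,"wy":0,"wz":0},{"gripper":0.4,"dx":0,"dy":-0.0005,"dz":-0.03,"wx":0,"wy":0,"wz":0},{"gripper":0.4,"dx":0,"dy":-0.0005,"dz":-0.04,"wx":0,"wy":0,"wz":0},{"gripper":0.4,"dx":0,"dy":-0.0005,"dz":-0.05,"wx":0,"wy":0,"wz":0},{"gripper":0.4,"dx":0,"dy":-0.0005,"dz":-0.06,"wx":0,"wy":0,"wz":0}]' 25
python3 -m inch '[{"gripper":0.4,"dx":0,"dy":0,"dz":-0.01,"wx":0,"wy":0,"wz":0},{"gripper":0.4,"dx":0,"dy":0,"dz":-0.02,"wx":0,"wy":0,"wz":0},{"gripper":0.4,"dx":0,"dy":0,"dz":-0.027,"wx":0,"wy":0,"wz":0},{"gripper":0.4,"dx":0,"dy":0,"dz":-0.027,"wx":0,"wy":0,"wz":0},{"gripper":0.4,"dx":0,"dy":0,"dz":-0.027,"wx":0,"wy":0,"wz":0}]' 25
python3 -m inch '[{"gripper":0.7,"dx":0,"dy":0,"dz":0,"wx":0,"wy":0,"wz":0},{"gripper":0.75,"dx":0,"dy":0,"dz":0,"wx":0,"wy":0,"wz":0},{"gripper":0.75,"dx":0,"dy":0,"dz":0,"wx":0,"wy":0,"wz":0},{"gripper":0.75,"dx":0,"dy":0,"dz":0,"wx":0,"wy":0,"wz":0},{"gripper":0.75,"dx":0,"dy":0,"dz":0.02,"wx":0,"wy":0,"wz":0}]' 25
python3 -m inch '[{"gripper":0.65,"dx":0,"dy":0,"dz":0.04,"wx":0,"wy":0,"wz":0},{"gripper":0.65,"dx":0,"dy":0,"dz":0.08,"wx":0,"wy":0,"wz":0},{"gripper":0.65,"dx":0,"dy":0,"dz":0.08,"wx":0,"wy":0,"wz":0},{"gripper":0.65,"dx":0,"dy":0,"dz":0.08,"wx":0,"wy":0,"wz":0},{"gripper":0.65,"dx":0,"dy":0,"dz":0.08,"wx":0,"wy":0,"wz":0}]' 25
```

```text
clock: 22.47
eef_pos: [587.0, -245.5, 129.7]
eef_rot: [-3.142, 0.0, 1.568]
wrist_force: [-0.2, 0.4, -0.7]
finger_gap: 51.9
finger_force: 25.0
clock: 22.88
eef_pos: [586.9, -245.6, 103.3]
eef_rot: [-3.141, -0.0, 1.568]
wrist_force: [0.6, -0.3, -0.8]
finger_gap: 52.1
finger_force: 25.0
clock: 23.3
eef_pos: [585.6, -244.9, 120.4]
eef_rot: [-3.137, -0.002, 1.568]
wrist_force: [-0.2, 1.1, -0.7]
finger_gap: 70.5
finger_force: 0.0
clock: 23.72
eef_pos: [586.7, -245.5, 202.9]
eef_rot: [-3.141, -0.0, 1.568]
wrist_force: [0.0, 0.6, -0.2]
finger_gap: 60.8
finger_force: 0.0
```

```bash
python3 -m inch '[{"gripper":0.65,"dx":-0.168,"dy":0.044,"dz":0,"wx":0,"wy":0,"wz":0},{"gripper":0.65,"dx":-0.168,"dy":0.044,"dz":0,"wx":0,"wy":0,"wz":0},{"gripper":0.65,"dx":-0.168,"dy":0.044,"dz":0,"wx":0,"wy":0,"wz":0},{"gripper":0.65,"dx":-0.168,"dy":0.044,"dz":0,"wx":0,"wy":0,"wz":0},{"gripper":0.65,"dx":-0.168,"dy":0.044,"dz":0,"wx":0,"wy":0,"wz":0}]' 25
python3 -m inch '[{"gripper":0.65,"dx":0,"dy":0,"dz":0,"wx":0,"wy":0,"wz":0},{"gripper":0.65,"dx":0,"dy":0,"dz":0,"wx":0,"wy":0,"wz":0},{"gripper":0.65,"dx":0,"dy":0,"dz":0,"wx":0,"wy":0,"wz":0},{"gripper":0.65,"dx":0,"dy":0,"dz":0,"wx":0,"wy":0,"wz":0},{"gripper":0.65,"dx":0,"dy":0,"dz":0,"wx":0,"wy":0,"wz":0}]' 25
python3 - <<'E'
from h import *
s,im=snap('wrist','w10'); C=cam('wrist',s); print(s['eef_pos'],s['eef_rot'])
print(tops(C,im,(418,-201),20,w=45),tops(C,im,(446,-101),20,w=45))
D,b=snap('side','d10')
cv2.imwrite('pics/m10.png',np.hstack([im[:,:560],cv2.resize(b[220:340,300:400],(240,420))]))
E
```

```text
clock: 24.13
eef_pos: [413.9, -199.6, 201.6]
eef_rot: [-3.138, -0.002, 1.567]
wrist_force: [-0.2, 1.0, -0.5]
finger_gap: 61.3
finger_force: 0.0
clock: 24.55
eef_pos: [419.6, -201.7, 202.9]
eef_rot: [-3.141, -0.0, 1.568]
wrist_force: [0.6, -0.3, 0.2]
finger_gap: 61.2
finger_force: 0.0
[ 419.63329877 -201.71461095  202.93139936] [-3.14085760e+00 -4.40294510e-04  1.56816696e+00]
(420.5, -201.6, array([38.3, 38.7])) (448.1, -99.8, array([38.4, 38.7]))
```

View pics/m10.png

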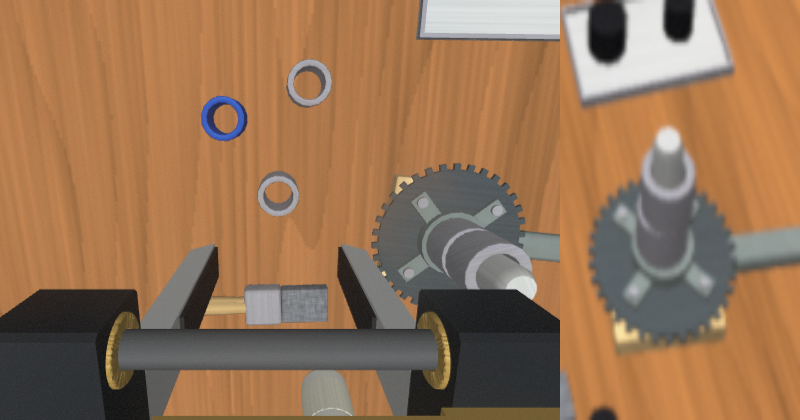

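The wide sleeves are stacked on their spindle. The slim sleeves are at (278,194) and (309,82), and the blue one is untouched. I'll grasp the nearer slim one.

```bash
python3 -m inch '[{"gripper":0.65,"dx":0.0008,"dy":0,"dz":-0.04,"wx":0,"wy":0,"wz":0},{"gripper":0.65,"dx":0.0008,"dy":0,"dz":-0.08,"wx":0,"wy":0,"wz":0},{"gripper":0.65,"dx":0.0008,"dy":0,"dz":-0.12,"wx":0,"wy":0,"wz":0},{"gripper":0.65,"dx":0.0008,"dy":0,"dz":-0.15,"wx":0,"wy":0,"wz":0},{"gripper":0.65,"dx":0.0008,"dy":0,"dz":-0.17,"wx":0,"wy":0,"wz":0}]'
python3 -m inch '[{"gripper":0.65,"dx":0,"dy":0,"dz":-0.012,"wx":0,"wy":0,"wz":0},{"gripper":0.65,"dx":0,"dy":0,"dz":-0.02,"wx":0,"wy":0,"wz":0},{"gripper":0.65,"dx":0,"dy":0,"dz":-0.024,"wx":0,"wy":0,"wz":0},{"gripper":0.65,"dx":0,"dy":0,"dz":-0.024,"wx":0,"wy":0,"wz":0},{"gripper":0.65,"dx":0,"dy":0,"dz":-0.024,"wx":0,"wy":0,"wz":0}]'
python3 -m inch '[{"gripper":0.4,"dx":0,"dy":0,"dz":0,"wx":0,"wy":0,"wz":0},{"gripper":0.28,"dx":0,"dy":0,"dz":0,"wx":0,"wy":0,"wz":0},{"gripper":0.28,"dx":0,"dy":0,"dz":0,"wx":0,"wy":0,"wz":0},{"gripper":0.28,"dx":0,"dy":0,"dz":0,"wx":0,"wy":0,"wz":0},{"gripper":0.28,"dx":0,"dy":0,"dz":0,"wx":0,"wy":0,"wz":0}]' 25
python3 -m inch '[{"gripper":0.28,"dx":0,"dy":0,"dz":0.02,"wx":0,"wy":0,"wz":0},{"gripper":0.28,"dx":0,"dy":0,"dz":0.06,"wx":0,"wy":0,"wz":0},{"gripper":0.28,"dx":0,"dy":0,"dz":0.10,"wx":0,"wy":0,"wz":0},{"gripper":0.28,"dx":0,"dy":0,"dz":0.14,"wx":0,"wy":0,"wz":0},{"gripper":0.28,"dx":0,"dy":0,"dz":0.18,"wx":0,"wy":0,"wz":0}]' 25
```

```text
clock: 25.07
eef_pos: [418.7, -200.9, 30.3]
eef_rot: [-3.139, -0.002, 1.568]
wrist_force: [0.1, -0.1, -0.1]
finger_gap: 61.3
finger_force: 0.0
clock: 25.48
eef_pos: [420.2, -201.8, 10.0]
eef_rot: [3.141, 0.0, 1.568]
wrist_force: [0.4, -0.4, 0.7]
finger_gap: 61.1
finger_force: 0.0
clock: 25.9
eef_pos: [419.9, -201.7, 9.8]
eef_rot: [3.141, 0.0, 1.568]
wrist_force: [-0.4, 1.1, 5.6]
finger_gap: 39.8
finger_force: 25.0
clock: 26.32
eef_pos: [419.3, -201.3, 191.4]
eef_rot: [-3.141, -0.0, 1.568]
wrist_force: [0.8, -1.3, -0.7]
finger_gap: 40.0
finger_force: 25.0
```

```bash
python3 -m inch '[{"gripper":0.28,"dx":0.0703,"dy":0.1487,"dz":0.002,"wx":0,"wy":0,"wz":0},{"gripper":0.28,"dx":0.0703,"dy":0.1487,"dz":0.002,"wx":0,"wy":0,"wz":0},{"gripper":0.28,"dx":0.0703,"dy":0.1487,"dz":0.002,"wx":0,"wy":0,"wz":0},{"gripper":0.28,"dx":0.0703,"dy":0.1487,"dz":0.002,"wx":0,"wy":0,"wz":0},{"gripper":0.28,"dx":0.0703,"dy":0.1487,"dz":0.002,"wx":0,"wy":0,"wz":0}]' 25
python3 -m inch '[{"gripper":0.28,"dx":0.0703,"dy":0.1487,"dz":0,"wx":0,"wy":0,"wz":0},{"gripper":0.28,"dx":0.0703,"dy":0.1487,"dz":0,"wx":0,"wy":0,"wz":0},{"gripper":0.28,"dx":0.0703,"dy":0.1487,"dz":0,"wx":0,"wy":0,"wz":0},{"gripper":0.28,"dx":0.0703,"dy":0.1487,"dz":0,"wx":0,"wy":0,"wz":0},{"gripper":0.28,"dx":0.0703,"dy":0.1487,"dz":0,"wx":0,"wy":0,"wz":0}]' 25
python3 -m inch '[{"gripper":0.28,"dx":0.0703,"dy":0.1487,"dz":0,"wx":0,"wy":0,"wz":0},{"gripper":0.28,"dx":0.0703,"dy":0.1487,"dz":0,"wx":0,"wy":0,"wz":0},{"gripper":0.28,"dx":0.0703,"dy":0.1487,"dz":0,"wx":0,"wy":0,"wz":0},{"gripper":0.28,"dx":0.0703,"dy":0.1487,"dz":0,"wx":0,"wy":0,"wz":0},{"gripper":0.28,"dx":0.0703,"dy":0.1487,"dz":0,"wx":0,"wy":0,"wz":0}]' 25
python3 -m inch '[{"gripper":0.28,"dx":0,"dy":0,"dz":0,"wx":0,"wy":0,"wz":0},{"gripper":0.28,"dx":0,"dy":0,"dz":0,"wx":0,"wy":0,"wz":0},{"gripper":0.28,"dx":0,"dy":0,"dz":0,"wx":0,"wy":0,"wz":0},{"gripper":0.28,"dx":0,"dy":0,"dz":0,"wx":0,"wy":0,"wz":0},{"gripper":0.28,"dx":0,"dy":0,"dz":0,"wx":0,"wy":0,"wz":0}]' 25
python3 - <<'E'
from h import *
s,im=snap('wrist','w11'); C=cam('wrist',s); x,y,z=s['eef_pos']; print(x,y,z)
for d in(-2,0,2):
    P=np.array([proj(C,(x+20*np.cos(a),y+d+20*np.sin(a),z+26.2)) for a in np.arange(0,6.28,.05)]); print(d,P.min(0),P.max(0))
m=gray(im); g=im.max(2).astype(int)
c=278; print([ (r,int(g[r,c])) for r in range(225,300,2)])
r=265; print([ (k,int(g[r,k])) for k in range(215,345,3)])
# boss foot
print(proj(C,(631,244.5,46)))
E
```

```text
clock: 26.73
eef_pos: [491.6, -47.9, 191.5]
eef_rot: [3.141, -0.001, 1.572]
wrist_force: [-0.5, -0.8, -1.0]
finger_gap: 39.4
finger_force: 25.0
clock: 27.15
eef_pos: [561.5, 100.7, 190.8]
eef_rot: [-3.141, -0.001, 1.572]
wrist_force: [-0.8, -0.3, -0.9]
finger_gap: 39.7
finger_force: 25.0
clock: 27.57
eef_pos: [631.3, 249.5, 189.4]
eef_rot: [-3.14, -0.0, 1.572]
wrist_force: [-0.8, -0.1, -1.5]
finger_gap: 39.6
finger_force: 25.0
clock: 27.98
eef_pos: [630.7, 243.5, 192.1]
eef_rot: [3.141, -0.0, 1.567]
wrist_force: [-0.5, 0.4, -1.3]
finger_gap: 39.7
finger_force: 25.0
630.6740662880815 243.5144069476608 192.08651657035898
-2 [230.9 243. ] [321.  326.2]
0 [230.8 238.6] [321.1 322.3]
2 [230.6 234.1] [321.2 318.3]
[(225, 109), (227, 110), (229, 113), (231, 112), (233, 113), (235, 113), (237, 117), (239, 117), (241, 174), (243, 183), (245, 183), (247, 177), (249, 170), (251, 153), (253, 102), (255, 99), (257, 99), (259, 99), (261, 100), (263, 97), (265, 101), (267, 100), (269, 98), (271, 99), (273, 179), (275, 180), (277, 179), (279, 112), (281, 111), (283, 108), (285, 107), (287, 109), (289, 109), (291, 111), (293, 106), (295, 110), (297, 111), (299, 110)]
[(215, 133), (218, 134), (221, 134), (224, 133), (227, 133), (230, 52), (233, 36), (236, 95), (239, 181), (242, 176), (245, 178), (248, 171), (251, 91), (254, 94), (257, 196), (260, 138), (263, 97), (266, 99), (269, 99), (272, 96), (275, 99), (278, 101), (281, 100), (284, 99), (287, 96), (290, 95), (293, 94), (296, 173), (299, 173), (302, 101), (305, 130), (308, 179), (311, 175), (314, 176), (317, 164), (320, 41), (323, 39), (326, 85), (329, 134), (332, 136), (335, 132), (338, 133), (341, 134), (344, 135)]
[277.  199.6]
```

```bash
python3 -m inch '[{"gripper":0.28,"dx":0,"dy":0.001,"dz":-0.02,"wx":0,"wy":0,"wz":0},{"gripper":0.28,"dx":0,"dy":0.001,"dz":-0.03,"wx":0,"wy":0,"wz":0},{"gripper":0.28,"dx":0,"dy":0.001,"dz":-0.04,"wx":0,"wy":0,"wz":0},{"gripper":0.28,"dx":0,"dy":0.001,"dz":-0.05,"wx":0,"wy":0,"wz":0},{"gripper":0.28,"dx":0,"dy":0.001,"dz":-0.06,"wx":0,"wy":0,"wz":0}]' 25
python3 -m inch '[{"gripper":0.28,"dx":0,"dy":0,"dz":-0.01,"wx":0,"wy":0,"wz":0},{"gripper":0.28,"dx":0,"dy":0,"dz":-0.02,"wx":0,"wy":0,"wz":0},{"gripper":0.28,"dx":0,"dy":0,"dz":-0.03,"wx":0,"wy":0,"wz":0},{"gripper":0.28,"dx":0,"dy":0,"dz":-0.04,"wx":0,"wy":0,"wz":0},{"gripper":0.28,"dx":0,"dy":0,"dz":-0.048,"wx":0,"wy":0,"wz":0}]' 25
python3 -m inch '[{"gripper":0.5,"dx":0,"dy":0,"dz":0,"wx":0,"wy":0,"wz":0},{"gripper":0.6,"dx":0,"dy":0,"dz":0,"wx":0,"wy":0,"wz":0},{"gripper":0.6,"dx":0,"dy":0,"dz":0,"wx":0,"wy":0,"wz":0},{"gripper":0.6,"dx":0,"dy":0,"dz":0,"wx":0,"wy":0,"wz":0},{"gripper":0.6,"dx":0,"dy":0,"dz":0.02,"wx":0,"wy":0,"wz":0}]' 25
python3 -m inch '[{"gripper":0.6,"dx":0,"dy":0,"dz":0.04,"wx":0,"wy":0,"wz":0},{"gripper":0.6,"dx":0,"dy":0,"dz":0.08,"wx":0,"wy":0,"wz":0},{"gripper":0.6,"dx":0,"dy":0,"dz":0.1,"wx":0,"wy":0,"wz":0},{"gripper":0.6,"dx":0,"dy":0,"dz":0.1,"wx":0,"wy":0,"wz":0},{"gripper":0.6,"dx":0,"dy":0,"dz":0.1,"wx":0,"wy":0,"wz":0}]' 25
```

```text
clock: 28.45
eef_pos: [630.6, 245.4, 130.7]
eef_rot: [-3.142, -0.0, 1.568]
wrist_force: [0.6, 0.2, -0.7]
finger_gap: 39.6
finger_force: 25.0
clock: 28.87
eef_pos: [630.5, 245.5, 82.1]
eef_rot: [-3.141, 0.0, 1.568]
wrist_force: [-0.1, -0.2, -0.2]
finger_gap: 40.2
finger_force: 25.0
clock: 29.28
eef_pos: [629.3, 245.1, 100.5]
eef_rot: [-3.137, 0.002, 1.568]
wrist_force: [-0.8, -0.1, -0.4]
finger_gap: 56.2
finger_force: 0.0
clock: 29.7
eef_pos: [631.0, 245.6, 204.9]
eef_rot: [3.139, -0.001, 1.568]
wrist_force: [0.8, -1.1, -0.3]
finger_gap: 56.2
finger_force: 0.0
```

```bash
python3 -m inch '[{"gripper":0.6,"dx":-0.061,"dy":-0.115,"dz":0,"wx":0,"wy":0,"wz":0},{"gripper":0.6,"dx":-0.061,"dy":-0.115,"dz":0,"wx":0,"wy":0,"wz":0},{"gripper":0.6,"dx":-0.061,"dy":-0.115,"dz":0,"wx":0,"wy":0,"wz":0},{"gripper":0.6,"dx":-0.061,"dy":-0.115,"dz":0,"wx":0,"wy":0,"wz":0},{"gripper":0.6,"dx":-0.061,"dy":-0.115,"dz":0,"wx":0,"wy":0,"wz":0}]' 25
python3 -m inch '[{"gripper":0.6,"dx":-0.061,"dy":-0.115,"dz":0,"wx":0,"wy":0,"wz":0},{"gripper":0.6,"dx":-0.061,"dy":-0.115,"dz":0,"wx":0,"wy":0,"wz":0},{"gripper":0.6,"dx":-0.061,"dy":-0.115,"dz":0,"wx":0,"wy":0,"wz":0},{"gripper":0.6,"dx":-0.061,"dy":-0.115,"dz":0,"wx":0,"wy":0,"wz":0},{"gripper":0.6,"dx":-0.061,"dy":-0.115,"dz":0,"wx":0,"wy":0,"wz":0}]' 25
python3 -m inch '[{"gripper":0.6,"dx":-0.061,"dy":-0.115,"dz":0,"wx":0,"wy":0,"wz":0},{"gripper":0.6,"dx":-0.061,"dy":-0.115,"dz":0,"wx":0,"wy":0,"wz":0},{"gripper":0.6,"dx":-0.061,"dy":-0.115,"dz":0,"wx":0,"wy":0,"wz":0},{"gripper":0.6,"dx":-0.061,"dy":-0.115,"dz":0,"wx":0,"wy":0,"wz":0},{"gripper":0.6,"dx":-0.061,"dy":-0.115,"dz":0,"wx":0,"wy":0,"wz":0}]' 25
python3 -m inch '[{"gripper":0.6,"dx":0,"dy":0,"dz":0,"wx":0,"wy":0,"wz":0},{"gripper":0.6,"dx":0,"dy":0,"dz":0,"wx":0,"wy":0,"wz":0},{"gripper":0.6,"dx":0,"dy":0,"dz":0,"wx":0,"wy":0,"wz":0},{"gripper":0.6,"dx":0,"dy":0,"dz":0,"wx":0,"wy":0,"wz":0},{"gripper":0.6,"dx":0,"dy":0,"dz":0,"wx":0,"wy":0,"wz":0}]' 25
python3 - <<'E'
from h import *
s,im=snap('wrist','w12'); C=cam('wrist',s); print(s['eef_pos'],s['eef_rot'])
print(tops(C,im,(448,-100),20,w=45))
D,b=snap('scene','s12')
cv2.imwrite('pics/m12.png',np.hstack([im[:,:560],cv2.resize(b[190:330,340:420],(240,420))]))
E
```

```text
clock: 30.12
eef_pos: [568.7, 128.7, 202.7]
eef_rot: [-3.14, 0.0, 1.565]
wrist_force: [0.8, 0.2, 1.3]
finger_gap: 56.6
finger_force: 0.0
clock: 30.53
eef_pos: [508.6, 14.8, 203.1]
eef_rot: [-3.141, -0.0, 1.566]
wrist_force: [0.5, 0.5, -0.8]
finger_gap: 56.2
finger_force: 0.0
clock: 30.95
eef_pos: [448.1, -99.9, 203.3]
eef_rot: [-3.142, -0.0, 1.566]
wrist_force: [0.5, 0.1, 0.6]
finger_gap: 56.3
finger_force: 0.0
clock: 31.37
eef_pos: [448.0, -98.7, 203.3]
eef_rot: [-3.141, -0.0, 1.569]
wrist_force: [-1.0, 0.2, 0.1]
finger_gap: 56.7
finger_force: 0.0
[447.98863875 -98.74957729 203.32835732] [-3.14140505e+00 -1.10851629e-04  1.56905589e+00]
(448.3, -99.8, array([38.2, 38.7]))
```

View pics/m12.png

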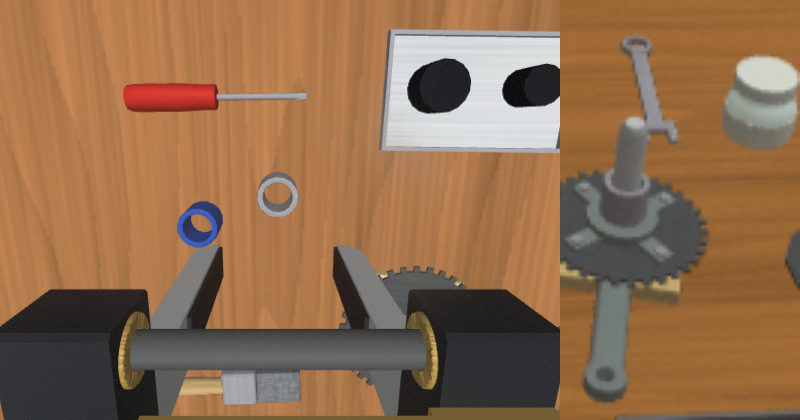

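The first slim sleeve is at the foot. The second is at (278,194), with the blue one at (200,224) just clear of the fingers. I'll grasp the second.

```bash
python3 -m inch '[{"gripper":0.6,"dx":0.0003,"dy":-0.0007,"dz":-0.04,"wx":0,"wy":0,"wz":0},{"gripper":0.6,"dx":0.0003,"dy":-0.0007,"dz":-0.08,"wx":0,"wy":0,"wz":0},{"gripper":0.6,"dx":0.0003,"dy":-0.0007,"dz":-0.12,"wx":0,"wy":0,"wz":0},{"gripper":0.6,"dx":0.0003,"dy":-0.0007,"dz":-0.14,"wx":0,"wy":0,"wz":0},{"gripper":0.6,"dx":0.0003,"dy":-0.0007,"dz":-0.15,"wx":0,"wy":0,"wz":0}]'
python3 -m inch '[{"gripper":0.6,"dx":0,"dy":0,"dz":-0.02,"wx":0,"wy":0,"wz":0},{"gripper":0.6,"dx":0,"dy":0,"dz":-0.035,"wx":0,"wy":0,"wz":0},{"gripper":0.6,"dx":0,"dy":0,"dz":-0.044,"wx":0,"wy":0,"wz":0},{"gripper":0.6,"dx":0,"dy":0,"dz":-0.044,"wx":0,"wy":0,"wz":0},{"gripper":0.6,"dx":0,"dy":0,"dz":-0.044,"wx":0,"wy":0,"wz":0}]'
python3 -m inch '[{"gripper":0.4,"dx":0,"dy":0,"dz":0,"wx":0,"wy":0,"wz":0},{"gripper":0.28,"dx":0,"dy":0,"dz":0,"wx":0,"wy":0,"wz":0},{"gripper":0.28,"dx":0,"dy":0,"dz":0,"wx":0,"wy":0,"wz":0},{"gripper":0.28,"dx":0,"dy":0,"dz":0,"wx":0,"wy":0,"wz":0},{"gripper":0.28,"dx":0,"dy":0,"dz":0,"wx":0,"wy":0,"wz":0}]' 25
python3 -m inch '[{"gripper":0.28,"dx":0,"dy":0,"dz":0.02,"wx":0,"wy":0,"wz":0},{"gripper":0.28,"dx":0,"dy":0,"dz":0.06,"wx":0,"wy":0,"wz":0},{"gripper":0.28,"dx":0,"dy":0,"dz":0.10,"wx":0,"wy":0,"wz":0},{"gripper":0.28,"dx":0,"dy":0,"dz":0.14,"wx":0,"wy":0,"wz":0},{"gripper":0.28,"dx":0,"dy":0,"dz":0.18,"wx":0,"wy":0,"wz":0}]' 25
```

```text
clock: 31.88
eef_pos: [446.6, -99.7, 50.7]
eef_rot: [-3.138, -0.001, 1.568]
wrist_force: [-0.6, 0.4, 0.8]
finger_gap: 56.6
finger_force: 0.0
clock: 32.3
eef_pos: [448.4, -100.3, 10.1]
eef_rot: [3.141, 0.0, 1.568]
wrist_force: [-0.3, -0.6, 0.6]
finger_gap: 56.9
finger_force: 0.0
clock: 32.72
eef_pos: [448.4, -100.3, 10.2]
eef_rot: [3.14, 0.0, 1.568]
wrist_force: [-1.1, 1.1, 7.1]
finger_gap: 38.8
finger_force: 25.0
clock: 33.13
eef_pos: [447.4, -100.0, 191.7]
eef_rot: [3.141, 0.0, 1.568]
wrist_force: [0.8, -0.1, 0.5]
finger_gap: 38.6
finger_force: 25.0
```

```bash
python3 -m inch '[{"gripper":0.28,"dx":0.0608,"dy":0.115,"dz":0.002,"wx":0,"wy":0,"wz":0},{"gripper":0.28,"dx":0.0608,"dy":0.115,"dz":0.002,"wx":0,"wy":0,"wz":0},{"gripper":0.28,"dx":0.0608,"dy":0.115,"dz":0.002,"wx":0,"wy":0,"wz":0},{"gripper":0.28,"dx":0.0608,"dy":0.115,"dz":0.002,"wx":0,"wy":0,"wz":0},{"gripper":0.28,"dx":0.0608,"dy":0.115,"dz":0.002,"wx":0,"wy":0,"wz":0}]' 25
python3 -m inch '[{"gripper":0.28,"dx":0.0608,"dy":0.115,"dz":0,"wx":0,"wy":0,"wz":0},{"gripper":0.28,"dx":0.0608,"dy":0.115,"dz":0,"wx":0,"wy":0,"wz":0},{"gripper":0.28,"dx":0.0608,"dy":0.115,"dz":0,"wx":0,"wy":0,"wz":0},{"gripper":0.28,"dx":0.0608,"dy":0.115,"dz":0,"wx":0,"wy":0,"wz":0},{"gripper":0.28,"dx":0.0608,"dy":0.115,"dz":0,"wx":0,"wy":0,"wz":0}]' 25
python3 -m inch '[{"gripper":0.28,"dx":0.0608,"dy":0.115,"dz":0,"wx":0,"wy":0,"wz":0},{"gripper":0.28,"dx":0.0608,"dy":0.115,"dz":0,"wx":0,"wy":0,"wz":0},{"gripper":0.28,"dx":0.0608,"dy":0.115,"dz":0,"wx":0,"wy":0,"wz":0},{"gripper":0.28,"dx":0.0608,"dy":0.115,"dz":0,"wx":0,"wy":0,"wz":0},{"gripper":0.28,"dx":0.0608,"dy":0.115,"dz":0,"wx":0,"wy":0,"wz":0}]' 25
python3 -m inch '[{"gripper":0.28,"dx":0,"dy":0,"dz":0,"wx":0,"wy":0,"wz":0},{"gripper":0.28,"dx":0,"dy":0,"dz":0,"wx":0,"wy":0,"wz":0},{"gripper":0.28,"dx":0,"dy":0,"dz":0,"wx":0,"wy":0,"wz":0},{"gripper":0.28,"dx":0,"dy":0,"dz":0,"wx":0,"wy":0,"wz":0},{"gripper":0.28,"dx":0,"dy":0,"dz":0,"wx":0,"wy":0,"wz":0}]' 25
```

```text
clock: 33.55
eef_pos: [509.1, 16.6, 191.3]
eef_rot: [-3.141, -0.0, 1.571]
wrist_force: [-0.2, -0.8, -1.5]
finger_gap: 38.8
finger_force: 25.0
clock: 33.97
eef_pos: [569.6, 130.3, 190.8]
eef_rot: [-3.141, 0.0, 1.569]
wrist_force: [0.1, -0.7, -1.4]
finger_gap: 38.7
finger_force: 25.0
clock: 34.38
eef_pos: [630.5, 244.4, 190.5]
eef_rot: [-3.14, 0.001, 1.568]
wrist_force: [0.3, -1.5, -0.6]
finger_gap: 38.7
finger_force: 25.0
clock: 34.8
eef_pos: [630.3, 244.0, 192.0]
eef_rot: [3.141, -0.0, 1.567]
wrist_force: [0.3, -0.1, -0.7]
finger_gap: 38.6
finger_force: 25.0
```

Next I'll descend, release and rise, then head for the slim cap at (681,0).

```bash
python3 -m inch '[{"gripper":0.28,"dx":0.0003,"dy":0,"dz":-0.02,"wx":0,"wy":0,"wz":0},{"gripper":0.28,"dx":0.0003,"dy":0,"dz":-0.03,"wx":0,"wy":0,"wz":0},{"gripper":0.28,"dx":0.0003,"dy":0,"dz":-0.04,"wx":0,"wy":0,"wz":0},{"gripper":0.28,"dx":0.0003,"dy":0,"dz":-0.05,"wx":0,"wy":0,"wz":0},{"gripper":0.28,"dx":0.0003,"dy":0,"dz":-0.06,"wx":0,"wy":0,"wz":0}]' 25
python3 -m inch '[{"gripper":0.28,"dx":0,"dy":0,"dz":-0.01,"wx":0,"wy":0,"wz":0},{"gripper":0.28,"dx":0,"dy":0,"dz":-0.02,"wx":0,"wy":0,"wz":0},{"gripper":0.28,"dx":0,"dy":0,"dz":-0.027,"wx":0,"wy":0,"wz":0},{"gripper":0.28,"dx":0,"dy":0,"dz":-0.027,"wx":0,"wy":0,"wz":0},{"gripper":0.28,"dx":0,"dy":0,"dz":-0.027,"wx":0,"wy":0,"wz":0}]' 25
python3 -m inch '[{"gripper":0.5,"dx":0,"dy":0,"dz":0,"wx":0,"wy":0,"wz":0},{"gripper":0.6,"dx":0,"dy":0,"dz":0,"wx":0,"wy":0,"wz":0},{"gripper":0.6,"dx":0,"dy":0,"dz":0,"wx":0,"wy":0,"wz":0},{"gripper":0.6,"dx":0,"dy":0,"dz":0,"wx":0,"wy":0,"wz":0},{"gripper":0.6,"dx":0,"dy":0,"dz":0.02,"wx":0,"wy":0,"wz":0}]' 25
python3 -m inch '[{"gripper":0.6,"dx":0,"dy":0,"dz":0.04,"wx":0,"wy":0,"wz":0},{"gripper":0.6,"dx":0,"dy":0,"dz":0.08,"wx":0,"wy":0,"wz":0},{"gripper":0.6,"dx":0,"dy":0,"dz":0.08,"wx":0,"wy":0,"wz":0},{"gripper":0.6,"dx":0,"dy":0,"dz":0.08,"wx":0,"wy":0,"wz":0},{"gripper":0.6,"dx":0,"dy":0,"dz":0.08,"wx":0,"wy":0,"wz":0}]' 25
python3 -m inch '[{"gripper":0.6,"dx":0.0255,"dy":-0.122,"dz":0,"wx":0,"wy":0,"wz":0},{"gripper":0.6,"dx":0.0255,"dy":-0.122,"dz":0,"wx":0,"wy":0,"wz":0},{"gripper":0.6,"dx":0.0255,"dy":-0.122,"dz":0,"wx":0,"wy":0,"wz":0},{"gripper":0.6,"dx":0.0255,"dy":-0.122,"dz":0,"wx":0,"wy":0,"wz":0},{"gripper":0.6,"dx":0.0255,"dy":-0.122,"dz":0,"wx":0,"wy":0,"wz":0}]' 25
python3 -m inch '[{"gripper":0.6,"dx":0.0255,"dy":-0.122,"dz":0,"wx":0,"wy":0,"wz":0},{"gripper":0.6,"dx":0.0255,"dy":-0.122,"dz":0,"wx":0,"wy":0,"wz":0},{"gripper":0.6,"dx":0.0255,"dy":-0.122,"dz":0,"wx":0,"wy":0,"wz":0},{"gripper":0.6,"dx":0.0255,"dy":-0.122,"dz":0,"wx":0,"wy":0,"wz":0},{"gripper":0.6,"dx":0.0255,"dy":-0.122,"dz":0,"wx":0,"wy":0,"wz":0}]' 25
python3 -m inch '[{"gripper":0.6,"dx":0,"dy":0,"dz":0,"wx":0,"wy":0,"wz":0},{"gripper":0.6,"dx":0,"dy":0,"dz":0,"wx":0,"wy":0,"wz":0},{"gripper":0.6,"dx":0,"dy":0,"dz":0,"wx":0,"wy":0,"wz":0},{"gripper":0.6,"dx":0,"dy":0,"dz":0,"wx":0,"wy":0,"wz":0},{"gripper":0.6,"dx":0,"dy":0,"dz":0,"wx":0,"wy":0,"wz":0}]' 25
python3 - <<'E'
from h import *
s,im=snap('wrist','w13'); C=cam('wrist',s); print(s['eef_pos'],s['eef_rot'])
for X,r in(((681,0),18),((595,0),23)):
    b,c=darkblob(C,im,(*X,25),thr=56,w=40); print(b[:4],b[:2]+b[2:]-1)
    P=np.array([proj(C,(X[0]+r*np.cos(a),X[1]+r*np.sin(a),z)) for a in np.arange(0,6.28,.1) for z in(4,38)]); print(P.min(0),P.max(0))
D,b=snap('scene','s13')
cv2.imwrite('pics/m13.png',np.hstack([im[:,:560],cv2.resize(b[190:330,340:420],(240,420))]))
E
```

```text
clock: 35.22
eef_pos: [630.6, 244.8, 130.7]
eef_rot: [-3.142, -0.0, 1.568]
wrist_force: [0.6, -0.3, -1.7]
finger_gap: 38.5
finger_force: 25.0
clock: 35.63
eef_pos: [630.6, 244.8, 104.2]
eef_rot: [-3.141, 0.0, 1.568]
wrist_force: [-0.8, 0.2, 0.1]
finger_gap: 38.6
finger_force: 25.0
clock: 36.05
eef_pos: [629.2, 244.3, 121.1]
eef_rot: [-3.136, 0.002, 1.568]
wrist_force: [-0.0, -0.1, -0.3]
finger_gap: 56.4
finger_force: 0.0
clock: 36.47
eef_pos: [630.4, 244.7, 203.8]
eef_rot: [-3.141, 0.0, 1.568]
wrist_force: [-0.4, -0.0, -0.1]
finger_gap: 56.7
finger_force: 0.0
clock: 36.88
eef_pos: [656.0, 120.6, 202.7]
eef_rot: [-3.139, 0.0, 1.565]
wrist_force: [-0.5, 0.6, 0.4]
finger_gap: 56.3
finger_force: 0.0
clock: 37.3
eef_pos: [681.5, 0.1, 202.9]
eef_rot: [-3.14, -0.0, 1.566]
wrist_force: [0.6, 0.4, 0.5]
finger_gap: 56.6
finger_force: 0.0
clock: 37.72
eef_pos: [681.6, 1.7, 204.5]
eef_rot: [3.142, -0.0, 1.569]
wrist_force: [-0.1, 0.1, -1.2]
finger_gap: 56.4
finger_force: 0.0
[681.58996413   1.70937294 204.51437295] [ 3.14150096e+00 -5.65245983e-05  1.56886387e+00]
[261 175  36  39] [296 213]
[257.2 173.9] [295.2 216.3]
[164 170  52  50] [215 219]
[160.8 169.1] [215.4 221.5]
```

View pics/m13.png

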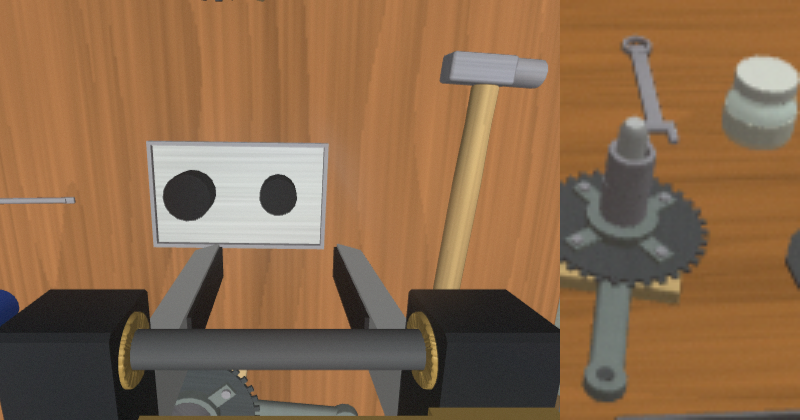

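Both slim sleeves are stacked, and both caps stand upright in the tray at (278,194) and (189,194). I'll fetch the slim cap.

```bash
python3 -m inch '[{"gripper":0.6,"dx":0.001,"dy":-0.0005,"dz":-0.04,"wx":0,"wy":0,"wz":0},{"gripper":0.6,"dx":0.001,"dy":-0.0005,"dz":-0.08,"wx":0,"wy":0,"wz":0},{"gripper":0.6,"dx":0.001,"dy":-0.0005,"dz":-0.12,"wx":0,"wy":0,"wz":0},{"gripper":0.6,"dx":0.001,"dy":-0.0005,"dz":-0.14,"wx":0,"wy":0,"wz":0},{"gripper":0.6,"dx":0.001,"dy":-0.0005,"dz":-0.15,"wx":0,"wy":0,"wz":0}]'
python3 -m inch '[{"gripper":0.6,"dx":0,"dy":0,"dz":-0.02,"wx":0,"wy":0,"wz":0},{"gripper":0.6,"dx":0,"dy":0,"dz":-0.035,"wx":0,"wy":0,"wz":0},{"gripper":0.6,"dx":0,"dy":0,"dz":-0.043,"wx":0,"wy":0,"wz":0},{"gripper":0.6,"dx":0,"dy":0,"dz":-0.043,"wx":0,"wy":0,"wz":0},{"gripper":0.6,"dx":0,"dy":0,"dz":-0.043,"wx":0,"wy":0,"wz":0}]'
python3 -m inch '[{"gripper":0.4,"dx":0,"dy":0,"dz":0,"wx":0,"wy":0,"wz":0},{"gripper":0.22,"dx":0,"dy":0,"dz":0,"wx":0,"wy":0,"wz":0},{"gripper":0.22,"dx":0,"dy":0,"dz":0,"wx":0,"wy":0,"wz":0},{"gripper":0.22,"dx":0,"dy":0,"dz":0,"wx":0,"wy":0,"wz":0},{"gripper":0.22,"dx":0,"dy":0,"dz":0,"wx":0,"wy":0,"wz":0}]' 20
python3 -m inch '[{"gripper":0.22,"dx":0,"dy":0,"dz":0.02,"wx":0,"wy":0,"wz":0},{"gripper":0.22,"dx":0,"dy":0,"dz":0.06,"wx":0,"wy":0,"wz":0},{"gripper":0.22,"dx":0,"dy":0,"dz":0.10,"wx":0,"wy":0,"wz":0},{"gripper":0.22,"dx":0,"dy":0,"dz":0.14,"wx":0,"wy":0,"wz":0},{"gripper":0.22,"dx":0,"dy":0,"dz":0.18,"wx":0,"wy":0,"wz":0}]' 20
```

```text
clock: 38.23
eef_pos: [681.0, 0.5, 50.6]
eef_rot: [-3.136, -0.0, 1.568]
wrist_force: [0.1, 0.7, 0.2]
finger_gap: 56.4
finger_force: 0.0
clock: 38.65
eef_pos: [683.0, 0.3, 12.1]
eef_rot: [3.141, 0.0, 1.568]
wrist_force: [0.6, 1.0, -0.3]
finger_gap: 56.2
finger_force: 0.0
clock: 39.07
eef_pos: [683.0, 0.3, 12.2]
eef_rot: [3.141, 0.0, 1.568]
wrist_force: [-0.2, 0.5, 3.7]
finger_gap: 35.3
finger_force: 20.0
clock: 39.48
eef_pos: [682.3, 0.3, 193.5]
eef_rot: [-3.142, -0.0, 1.568]
wrist_force: [0.5, -0.2, -0.7]
finger_gap: 35.4
finger_force: 20.0
```

```bash
python3 -m inch '[{"gripper":0.22,"dx":-0.026,"dy":0.122,"dz":0.002,"wx":0,"wy":0,"wz":0},{"gripper":0.22,"dx":-0.026,"dy":0.122,"dz":0.002,"wx":0,"wy":0,"wz":0},{"gripper":0.22,"dx":-0.026,"dy":0.122,"dz":0.002,"wx":0,"wy":0,"wz":0},{"gripper":0.22,"dx":-0.026,"dy":0.122,"dz":0.002,"wx":0,"wy":0,"wz":0},{"gripper":0.22,"dx":-0.026,"dy":0.122,"dz":0.002,"wx":0,"wy":0,"wz":0}]' 20
python3 -m inch '[{"gripper":0.22,"dx":-0.026,"dy":0.122,"dz":0,"wx":0,"wy":0,"wz":0},{"gripper":0.22,"dx":-0.026,"dy":0.122,"dz":0,"wx":0,"wy":0,"wz":0},{"gripper":0.22,"dx":-0.026,"dy":0.122,"dz":0,"wx":0,"wy":0,"wz":0},{"gripper":0.22,"dx":-0.026,"dy":0.122,"dz":0,"wx":0,"wy":0,"wz":0},{"gripper":0.22,"dx":-0.026,"dy":0.122,"dz":0,"wx":0,"wy":0,"wz":0}]' 20
python3 -m inch '[{"gripper":0.22,"dx":0,"dy":0,"dz":0,"wx":0,"wy":0,"wz":0},{"gripper":0.22,"dx":0,"dy":0,"dz":0,"wx":0,"wy":0,"wz":0},{"gripper":0.22,"dx":0,"dy":0,"dz":0,"wx":0,"wy":0,"wz":0},{"gripper":0.22,"dx":0,"dy":0,"dz":0,"wx":0,"wy":0,"wz":0},{"gripper":0.22,"dx":0,"dy":0,"dz":0,"wx":0,"wy":0,"wz":0}]' 20
python3 -m inch '[{"gripper":0.22,"dx":0,"dy":0,"dz":0,"wx":0,"wy":0,"wz":0},{"gripper":0.22,"dx":0,"dy":0,"dz":-0.01,"wx":0,"wy":0,"wz":0},{"gripper":0.22,"dx":0,"dy":0,"dz":-0.02,"wx":0,"wy":0,"wz":0},{"gripper":0.22,"dx":0,"dy":0,"dz":-0.03,"wx":0,"wy":0,"wz":0},{"gripper":0.22,"dx":0,"dy":0,"dz":-0.03,"wx":0,"wy":0,"wz":0}]' 20
```

```text
clock: 39.9
eef_pos: [656.1, 124.4, 193.7]
eef_rot: [3.141, -0.0, 1.571]
wrist_force: [-0.0, 0.4, -0.2]
finger_gap: 35.2
finger_force: 20.0
clock: 40.32
eef_pos: [630.4, 245.1, 193.1]
eef_rot: [-3.141, 0.0, 1.57]
wrist_force: [-0.1, -0.3, -0.6]
finger_gap: 35.3
finger_force: 20.0
clock: 40.73
eef_pos: [630.9, 243.5, 193.5]
eef_rot: [3.142, -0.0, 1.567]
wrist_force: [-0.7, -0.6, 0.4]
finger_gap: 35.4
finger_force: 20.0
clock: 41.15
eef_pos: [629.6, 244.0, 160.0]
eef_rot: [-3.137, 0.001, 1.568]
wrist_force: [0.1, 0.5, -1.6]
finger_gap: 35.7
finger_force: 20.0
```

```bash
python3 -m inch '[{"gripper":0.22,"dx":0,"dy":0.0005,"dz":-0.006,"wx":0,"wy":0,"wz":0},{"gripper":0.22,"dx":0,"dy":0.0005,"dz":-0.014,"wx":0,"wy":0,"wz":0},{"gripper":0.22,"dx":0,"dy":0.0005,"dz":-0.02,"wx":0,"wy":0,"wz":0},{"gripper":0.22,"dx":0,"dy":0.0005,"dz":-0.026,"wx":0,"wy":0,"wz":0},{"gripper":0.22,"dx":0,"dy":0.0005,"dz":-0.028,"wx":0,"wy":0,"wz":0}]' 20
python3 -m inch '[{"gripper":0.22,"dx":0,"dy":0,"dz":-0.001,"wx":0,"wy":0,"wz":0},{"gripper":0.22,"dx":0,"dy":0,"dz":-0.002,"wx":0,"wy":0,"wz":0},{"gripper":0.22,"dx":0,"dy":0,"dz":-0.003,"wx":0,"wy":0,"wz":0},{"gripper":0.22,"dx":0,"dy":0,"dz":-0.003,"wx":0,"wy":0,"wz":0},{"gripper":0.22,"dx":0,"dy":0,"dz":-0.003,"wx":0,"wy":0,"wz":0}]' 20
```

```text
clock: 41.57
eef_pos: [630.3, 244.7, 134.1]
eef_rot: [-3.14, 0.0, 1.568]
wrist_force: [0.9, -0.6, -0.2]
finger_gap: 35.0
finger_force: 20.0
clock: 41.98
eef_pos: [630.7, 244.8, 132.7]
eef_rot: [3.141, -0.0, 1.568]
wrist_force: [0.9, -0.2, -0.5]
finger_gap: 35.4
finger_force: 20.0
```

```bash
python3 -m inch '[{"gripper":0.22,"dx":0,"dy":0,"dz":-0.001,"wx":0,"wy":0,"wz":0},{"gripper":0.22,"dx":0,"dy":0,"dz":-0.002,"wx":0,"wy":0,"wz":0},{"gripper":0.22,"dx":0,"dy":0,"dz":-0.0025,"wx":0,"wy":0,"wz":0},{"gripper":0.22,"dx":0,"dy":0,"dz":-0.0025,"wx":0,"wy":0,"wz":0},{"gripper":0.22,"dx":0,"dy":0,"dz":-0.0025,"wx":0,"wy":0,"wz":0}]' 20
python3 -m inch '[{"gripper":0.4,"dx":0,"dy":0,"dz":0,"wx":0,"wy":0,"wz":0},{"gripper":0.6,"dx":0,"dy":0,"dz":0,"wx":0,"wy":0,"wz":0},{"gripper":0.6,"dx":0,"dy":0,"dz":0,"wx":0,"wy":0,"wz":0},{"gripper":0.6,"dx":0,"dy":0,"dz":0,"wx":0,"wy":0,"wz":0},{"gripper":0.6,"dx":0,"dy":0,"dz":0.015,"wx":0,"wy":0,"wz":0}]' 20
python3 -m inch '[{"gripper":0.7,"dx":0,"dy":0,"dz":0.03,"wx":0,"wy":0,"wz":0},{"gripper":0.7,"dx":0,"dy":0,"dz":0.06,"wx":0,"wy":0,"wz":0},{"gripper":0.7,"dx":0,"dy":0,"dz":0.06,"wx":0,"wy":0,"wz":0},{"gripper":0.7,"dx":0,"dy":0,"dz":0.06,"wx":0,"wy":0,"wz":0},{"gripper":0.7,"dx":0,"dy":0,"dz":0.06,"wx":0,"wy":0,"wz":0}]' 20
python3 -m inch '[{"gripper":0.7,"dx":-0.017,"dy":-0.122,"dz":0,"wx":0,"wy":0,"wz":0},{"gripper":0.7,"dx":-0.017,"dy":-0.122,"dz":0,"wx":0,"wy":0,"wz":0},{"gripper":0.7,"dx":-0.017,"dy":-0.122,"dz":0,"wx":0,"wy":0,"wz":0},{"gripper":0.7,"dx":-0.017,"dy":-0.122,"dz":0,"wx":0,"wy":0,"wz":0},{"gripper":0.7,"dx":-0.017,"dy":-0.122,"dz":0,"wx":0,"wy":0,"wz":0}]' 25
python3 -m inch '[{"gripper":0.7,"dx":-0.0175,"dy":-0.1225,"dz":0,"wx":0,"wy":0,"wz":0},{"gripper":0.7,"dx":-0.0175,"dy":-0.1225,"dz":0,"wx":0,"wy":0,"wz":0},{"gripper":0.7,"dx":-0.0175,"dy":-0.1225,"dz":0,"wx":0,"wy":0,"wz":0},{"gripper":0.7,"dx":-0.0175,"dy":-0.1225,"dz":0,"wx":0,"wy":0,"wz":0},{"gripper":0.7,"dx":-0.0175,"dy":-0.1225,"dz":0,"wx":0,"wy":0,"wz":0}]' 25
python3 -m inch '[{"gripper":0.7,"dx":0,"dy":0,"dz":0,"wx":0,"wy":0,"wz":0},{"gripper":0.7,"dx":0,"dy":0,"dz":0,"wx":0,"wy":0,"wz":0},{"gripper":0.7,"dx":0,"dy":0,"dz":0,"wx":0,"wy":0,"wz":0},{"gripper":0.7,"dx":0,"dy":0,"dz":0,"wx":0,"wy":0,"wz":0},{"gripper":0.7,"dx":0,"dy":0,"dz":0,"wx":0,"wy":0,"wz":0}]' 25
python3 - <<'E'
from h import *
s,im=snap('wrist','w14'); C=cam('wrist',s); print(s['eef_pos'],s['eef_rot'])
X,r=(596,.8),23
b,c=darkblob(C,im,(*X,25),thr=56,w=45); print(b[:4],c)
P=np.array([proj(C,(X[0]+r*np.cos(a),X[1]+r*np.sin(a),z)) for a in np.arange(0,6.28,.1) for z in(4,38)]); print((P.min(0)+P.max(0))/2)
_,a=snap('scene','s14'); _,b=snap('side','d14')
# slim cap blob against the start picture
for n,im,bx in(('s',a,(352,218,378,250)),('d',b,(298,132,322,160))):
    x0,y0,x1,y1=bx; m=(im[y0:y1,x0:x1].max(2)<48).astype('uint8'); st=cv2.connectedComponentsWithStats(m)[2]; i=1+st[1:,4].argmax(); print(n,st[i]+[x0,y0,0,0,0])
E
```

```text
clock: 42.4
eef_pos: [630.7, 244.8, 130.2]
eef_rot: [3.141, -0.0, 1.568]
wrist_force: [-1.8, -0.9, 3.2]
finger_gap: 35.0
finger_force: 20.0
clock: 42.82
eef_pos: [629.5, 244.4, 142.0]
eef_rot: [-3.137, 0.002, 1.568]
wrist_force: [-0.1, 0.3, -1.0]
finger_gap: 56.2
finger_force: 0.0
clock: 43.23
eef_pos: [630.4, 244.7, 204.1]
eef_rot: [-3.141, 0.0, 1.568]
wrist_force: [-0.5, 0.4, -1.3]
finger_gap: 65.8
finger_force: 0.0
clock: 43.65
eef_pos: [613.3, 121.1, 204.0]
eef_rot: [-3.14, 0.0, 1.565]
wrist_force: [-0.3, 0.5, 0.2]
finger_gap: 65.9
finger_force: 0.0
clock: 44.07
eef_pos: [596.1, -0.2, 204.2]
eef_rot: [-3.14, -0.0, 1.566]
wrist_force: [0.3, -0.3, 0.9]
finger_gap: 65.9
finger_force: 0.0
clock: 44.48
eef_pos: [596.2, 1.1, 204.8]
eef_rot: [-3.141, -0.0, 1.569]
wrist_force: [-0.2, -0.3, -0.9]
finger_gap: 65.8
finger_force: 0.0
[596.20824857   1.11650688 204.82748996] [-3.14145332e+00 -3.73849363e-05  1.56889991e+00]
[254 170  46  49] [np.float64(276.5), np.float64(194.0)]
[276.65 193.75]
s [358 226  14  17 161]
d [304 140  13  12  95]
```

The slim cap seated with light contact at the predicted height. Next is the wide cap.

```bash
python3 -m inch '[{"gripper":0.7,"dx":0,"dy":0,"dz":-0.04,"wx":0,"wy":0,"wz":0},{"gripper":0.7,"dx":0,"dy":0,"dz":-0.08,"wx":0,"wy":0,"wz":0},{"gripper":0.7,"dx":0,"dy":0,"dz":-0.12,"wx":0,"wy":0,"wz":0},{"gripper":0.7,"dx":0,"dy":0,"dz":-0.14,"wx":0,"wy":0,"wz":0},{"gripper":0.7,"dx":0,"dy":0,"dz":-0.15,"wx":0,"wy":0,"wz":0}]'
python3 -m inch '[{"gripper":0.7,"dx":0,"dy":0,"dz":-0.02,"wx":0,"wy":0,"wz":0},{"gripper":0.7,"dx":0,"dy":0,"dz":-0.035,"wx":0,"wy":0,"wz":0},{"gripper":0.7,"dx":0,"dy":0,"dz":-0.043,"wx":0,"wy":0,"wz":0},{"gripper":0.7,"dx":0,"dy":0,"dz":-0.043,"wx":0,"wy":0,"wz":0},{"gripper":0.7,"dx":0,"dy":0,"dz":-0.043,"wx":0,"wy":0,"wz":0}]'
python3 -m inch '[{"gripper":0.5,"dx":0,"dy":0,"dz":0,"wx":0,"wy":0,"wz":0},{"gripper":0.32,"dx":0,"dy":0,"dz":0,"wx":0,"wy":0,"wz":0},{"gripper":0.32,"dx":0,"dy":0,"dz":0,"wx":0,"wy":0,"wz":0},{"gripper":0.32,"dx":0,"dy":0,"dz":0,"wx":0,"wy":0,"wz":0},{"gripper":0.32,"dx":0,"dy":0,"dz":0,"wx":0,"wy":0,"wz":0}]' 20
python3 -m inch '[{"gripper":0.32,"dx":0,"dy":0,"dz":0.02,"wx":0,"wy":0,"wz":0},{"gripper":0.32,"dx":0,"dy":0,"dz":0.06,"wx":0,"wy":0,"wz":0},{"gripper":0.32,"dx":0,"dy":0,"dz":0.10,"wx":0,"wy":0,"wz":0},{"gripper":0.32,"dx":0,"dy":0,"dz":0.14,"wx":0,"wy":0,"wz":0},{"gripper":0.32,"dx":0,"dy":0,"dz":0.18,"wx":0,"wy":0,"wz":0}]' 20
```

```text
clock: 45.05
eef_pos: [594.6, 0.4, 51.6]
eef_rot: [-3.137, -0.0, 1.568]
wrist_force: [-0.1, 0.8, -0.2]
finger_gap: 65.5
finger_force: 0.0
clock: 45.47
eef_pos: [596.7, 0.3, 12.9]
eef_rot: [3.141, 0.0, 1.568]
wrist_force: [0.4, -0.4, 0.8]
finger_gap: 65.5
finger_force: 0.0
clock: 45.88
eef_pos: [596.5, 0.3, 12.7]
eef_rot: [3.141, 0.0, 1.568]
wrist_force: [-1.3, 0.9, 6.1]
finger_gap: 45.4
finger_force: 20.0
clock: 46.3
eef_pos: [595.7, 0.4, 194.0]
eef_rot: [-3.141, -0.0, 1.568]
wrist_force: [0.1, -1.0, -0.0]
finger_gap: 45.2
finger_force: 20.0
```

```bash
python3 -m inch '[{"gripper":0.32,"dx":-0.0048,"dy":-0.123,"dz":0.002,"wx":0,"wy":0,"wz":0},{"gripper":0.32,"dx":-0.0048,"dy":-0.123,"dz":0.002,"wx":0,"wy":0,"wz":0},{"gripper":0.32,"dx":-0.0048,"dy":-0.123,"dz":0.002,"wx":0,"wy":0,"wz":0},{"gripper":0.32,"dx":-0.0048,"dy":-0.123,"dz":0.002,"wx":0,"wy":0,"wz":0},{"gripper":0.32,"dx":-0.0048,"dy":-0.123,"dz":0.002,"wx":0,"wy":0,"wz":0}]' 20
python3 -m inch '[{"gripper":0.32,"dx":-0.0048,"dy":-0.123,"dz":0,"wx":0,"wy":0,"wz":0},{"gripper":0.32,"dx":-0.0048,"dy":-0.123,"dz":0,"wx":0,"wy":0,"wz":0},{"gripper":0.32,"dx":-0.0048,"dy":-0.123,"dz":0,"wx":0,"wy":0,"wz":0},{"gripper":0.32,"dx":-0.0048,"dy":-0.123,"dz":0,"wx":0,"wy":0,"wz":0},{"gripper":0.32,"dx":-0.0048,"dy":-0.123,"dz":0,"wx":0,"wy":0,"wz":0}]' 20
python3 -m inch '[{"gripper":0.32,"dx":0,"dy":0,"dz":0,"wx":0,"wy":0,"wz":0},{"gripper":0.32,"dx":0,"dy":0,"dz":0,"wx":0,"wy":0,"wz":0},{"gripper":0.32,"dx":0,"dy":0,"dz":0,"wx":0,"wy":0,"wz":0},{"gripper":0.32,"dx":0,"dy":0,"dz":0,"wx":0,"wy":0,"wz":0},{"gripper":0.32,"dx":0,"dy":0,"dz":0,"wx":0,"wy":0,"wz":0}]' 20
python3 -m inch '[{"gripper":0.32,"dx":0,"dy":0,"dz":0,"wx":0,"wy":0,"wz":0},{"gripper":0.32,"dx":0,"dy":0,"dz":-0.01,"wx":0,"wy":0,"wz":0},{"gripper":0.32,"dx":0,"dy":0,"dz":-0.02,"wx":0,"wy":0,"wz":0},{"gripper":0.32,"dx":0,"dy":0,"dz":-0.03,"wx":0,"wy":0,"wz":0},{"gripper":0.32,"dx":0,"dy":0,"dz":-0.03,"wx":0,"wy":0,"wz":0}]' 20
python3 -m inch '[{"gripper":0.32,"dx":0,"dy":0,"dz":-0.006,"wx":0,"wy":0,"wz":0},{"gripper":0.32,"dx":0,"dy":0,"dz":-0.014,"wx":0,"wy":0,"wz":0},{"gripper":0.32,"dx":0,"dy":0,"dz":-0.02,"wx":0,"wy":0,"wz":0},{"gripper":0.32,"dx":0,"dy":0,"dz":-0.026,"wx":0,"wy":0,"wz":0},{"gripper":0.32,"dx":0,"dy":0,"dz":-0.028,"wx":0,"wy":0,"wz":0}]' 20
python3 -m inch '[{"gripper":0.32,"dx":0,"dy":0,"dz":-0.001,"wx":0,"wy":0,"wz":0},{"gripper":0.32,"dx":0,"dy":0,"dz":-0.002,"wx":0,"wy":0,"wz":0},{"gripper":0.32,"dx":0,"dy":0,"dz":-0.003,"wx":0,"wy":0,"wz":0},{"gripper":0.32,"dx":0,"dy":0,"dz":-0.004,"wx":0,"wy":0,"wz":0},{"gripper":0.32,"dx":0,"dy":0,"dz":-0.004,"wx":0,"wy":0,"wz":0}]' 20
```

```text
clock: 46.72
eef_pos: [591.0, -124.4, 193.8]
eef_rot: [-3.141, -0.0, 1.565]
wrist_force: [0.3, 0.2, -0.6]
finger_gap: 45.8
finger_force: 20.0
clock: 47.13
eef_pos: [586.4, -246.0, 193.4]
eef_rot: [-3.141, -0.001, 1.566]
wrist_force: [-0.1, 0.5, -0.3]
finger_gap: 45.3
finger_force: 20.0
clock: 47.55
eef_pos: [586.8, -244.9, 194.1]
eef_rot: [3.141, 0.0, 1.569]
wrist_force: [0.3, -0.3, -0.3]
finger_gap: 45.2
finger_force: 20.0
clock: 47.97
eef_pos: [585.6, -245.2, 160.7]
eef_rot: [-3.138, -0.002, 1.568]
wrist_force: [-1.0, 0.2, -0.6]
finger_gap: 45.4
finger_force: 20.0
clock: 48.38
eef_pos: [586.2, -245.5, 134.7]
eef_rot: [-3.14, -0.001, 1.568]
wrist_force: [1.1, 0.7, -1.0]
finger_gap: 45.2
finger_force: 20.0
clock: 48.8
eef_pos: [586.6, -245.7, 132.0]
eef_rot: [3.142, 0.0, 1.568]
wrist_force: [-0.5, 0.2, 1.2]
finger_gap: 45.5
finger_force: 20.0
```

```bash
python3 -m inch '[{"gripper":0.32,"dx":0,"dy":0,"dz":-0.001,"wx":0,"wy":0,"wz":0},{"gripper":0.32,"dx":0,"dy":0,"dz":-0.0015,"wx":0,"wy":0,"wz":0},{"gripper":0.32,"dx":0,"dy":0,"dz":-0.002,"wx":0,"wy":0,"wz":0},{"gripper":0.32,"dx":0,"dy":0,"dz":-0.002,"wx":0,"wy":0,"wz":0},{"gripper":0.32,"dx":0,"dy":0,"dz":-0.002,"wx":0,"wy":0,"wz":0}]' 20
python3 -m inch '[{"gripper":0.5,"dx":0,"dy":0,"dz":0,"wx":0,"wy":0,"wz":0},{"gripper":0.7,"dx":0,"dy":0,"dz":0,"wx":0,"wy":0,"wz":0},{"gripper":0.7,"dx":0,"dy":0,"dz":0,"wx":0,"wy":0,"wz":0},{"gripper":0.7,"dx":0,"dy":0,"dz":0,"wx":0,"wy":0,"wz":0},{"gripper":0.7,"dx":0,"dy":0,"dz":0.015,"wx":0,"wy":0,"wz":0}]' 20
python3 -m inch '[{"gripper":0.8,"dx":0,"dy":0,"dz":0.04,"wx":0,"wy":0,"wz":0},{"gripper":0.8,"dx":0,"dy":0,"dz":0.08,"wx":0,"wy":0,"wz":0},{"gripper":0.8,"dx":0,"dy":0,"dz":0.1,"wx":0,"wy":0,"wz":0},{"gripper":0.8,"dx":0,"dy":0,"dz":0.1,"wx":0,"wy":0,"wz":0},{"gripper":0.8,"dx":0,"dy":0,"dz":0.1,"wx":0,"wy":0,"wz":0}]' 20
python3 -m inch '[{"gripper":0.8,"dx":-0.12,"dy":0.12,"dz":0.03,"wx":0,"wy":0,"wz":0},{"gripper":0.8,"dx":-0.12,"dy":0.12,"dz":0.03,"wx":0,"wy":0,"wz":0},{"gripper":0.8,"dx":-0.12,"dy":0.12,"dz":0.03,"wx":0,"wy":0,"wz":0},{"gripper":0.8,"dx":-0.12,"dy":0.12,"dz":0.03,"wx":0,"wy":0,"wz":0},{"gripper":0.8,"dx":-0.12,"dy":0.12,"dz":0.03,"wx":0,"wy":0,"wz":0}]' 20
python3 -m inch '[{"gripper":0.8,"dx":-0.04,"dy":0.12,"dz":0.03,"wx":0,"wy":0,"wz":0},{"gripper":0.8,"dx":-0.04,"dy":0.12,"dz":0.03,"wx":0,"wy":0,"wz":0},{"gripper":0.8,"dx":-0.04,"dy":0.12,"dz":0.03,"wx":0,"wy":0,"wz":0},{"gripper":0.8,"dx":-0.04,"dy":0.12,"dz":0.03,"wx":0,"wy":0,"wz":0},{"gripper":0.8,"dx":-0.04,"dy":0.12,"dz":0.03,"wx":0,"wy":0,"wz":0}]' 20
python3 - <<'E'
from h import *
_,a=snap('scene','s15'); _,b=snap('side','d15')
A=np.hstack([cv2.resize(a[185:315,90:190],(300,390)),cv2.resize(a[185:315,330:430],(300,390))])
B=np.hstack([b[225:345,290:420],b[125:245,280:410]]); cv2.imwrite('pics/m15.png',np.vstack([A,cv2.resize(b[110:400,130:550],(600,210))]))
for n,im,bx in(('sw',a,(155,212,185,245)),('ss',a,(352,218,378,250)),('dw',b,(325,245,365,280)),('ds',b,(298,132,322,160))):
    x0,y0,x1,y1=bx; m=(im[y0:y1,x0:x1].max(2)<48).astype('uint8'); st=cv2.connectedComponentsWithStats(m)[2]; i=1+st[1:,4].argmax(); print(n,st[i]+[x0,y0,0,0,0])
E
```

```text
clock: 49.22
eef_pos: [586.6, -245.7, 130.7]
eef_rot: [3.141, 0.0, 1.568]
wrist_force: [-2.0, 1.3, 5.8]
finger_gap: 45.6
finger_force: 20.0
clock: 49.63
eef_pos: [585.5, -245.2, 142.2]
eef_rot: [-3.137, -0.002, 1.568]
wrist_force: [0.2, 0.1, -0.8]
finger_gap: 65.3
finger_force: 0.0
clock: 50.05
eef_pos: [586.8, -245.8, 245.6]
eef_rot: [3.14, 0.001, 1.568]
wrist_force: [0.0, -0.1, -0.2]
finger_gap: 75.3
finger_force: 0.0
clock: 50.47
eef_pos: [463.4, -122.6, 274.9]
eef_rot: [-3.141, -0.001, 1.569]
wrist_force: [1.5, -0.0, 0.3]
finger_gap: 75.2
finger_force: 0.0
clock: 50.88
eef_pos: [426.3, -4.3, 304.5]
eef_rot: [-3.141, -0.0, 1.571]
wrist_force: [1.0, 0.0, -1.2]
finger_gap: 74.8
finger_force: 0.0
sw [159 219  19  20 266]
ss [358 225  15  17 183]
dw [336 251  19  22 353]
ds [306 137  11  15 134]
```

View pics/m15.png

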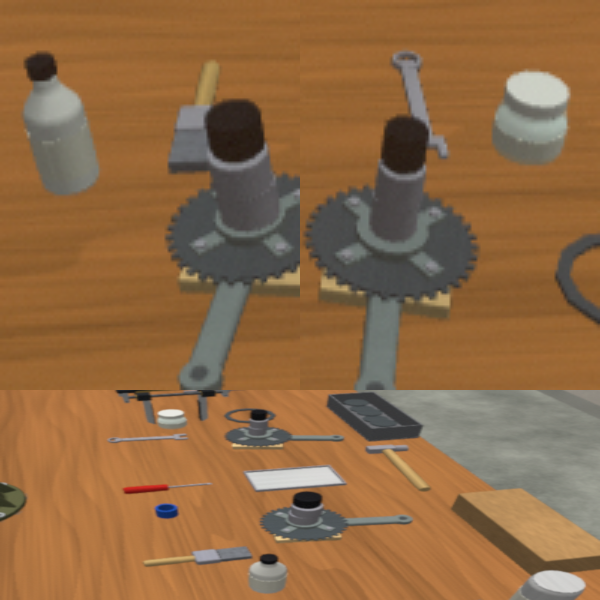

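Both spindles carry two stacked sleeves. Both caps are fully home, with their outlines within 1 px of the start pictures, the tray is empty, and the tools and blue sleeve are unmoved. I'll hand it in.

```bash
python3 -m inch '[{"gripper":0.8,"dx":0,"dy":0,"dz":0,"wx":0,"wy":0,"wz":0},{"gripper":0.8,"dx":0,"dy":0,"dz":0,"wx":0,"wy":0,"wz":0},{"gripper":0.8,"dx":0,"dy":0,"dz":0,"wx":0,"wy":0,"wz":0},{"gripper":0.8,"dx":0,"dy":0,"dz":0,"wx":0,"wy":0,"wz":0},{"gripper":0.8,"dx":0,"dy":0,"dz":0,"wx":0,"wy":0,"wz":0}]'
python3 -c "
from cell import manip
print(manip.sign_off())"
```

```text
clock: 51.4
eef_pos: [426.6, -6.0, 304.7]
eef_rot: [-3.141, -0.0, 1.567]
wrist_force: [-0.1, -0.1, -0.4]
finger_gap: 75.4
finger_force: 0.0
the job is handed in; nothing more can be done
None
```

The job is handed in at 51 s of the 210 s allowed: both caps went to the tray first, all four sleeves are stacked on their spindles, and each cap is back fully home, with the other things on the bench left alone (sign-off returned no verdict).

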